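Rack the cutter tubes heavy end down

ROBOT

A 6-joint arm with a two-finger parallel gripper is mounted at the origin on the work surface. World frame = base frame: x ahead of the robot, y to its left, z up, the work surface at z = 0. Lengths are in m, angles in rad, forces in N, time in s.
With the tool pointing down it reaches from about 0.35 to 0.85 m from the base axis. Payload 8.1 kg.
Tool frame: the origin (TCP) lies between the finger pads; the fingertips stand 8 mm ahead of it and the grasp point (between the pads) lies 11 mm behind it (robot.tip_reach is the y of the fingertips in the tool frame, in m); y points along the fingers, z is the direction in which the jaws open and shut, and the axes are right-handed (so a half turn about y gives the same grasp; the last joint's range is limited). The gripper opens to 93 mm and grips with 3 to 60 N. Pads are 15 mm wide; open, the fingers measure 128 mm over their backs; the gripper's body (75 mm by 188 mm) begins 65 mm behind the grasp point.
Start: joints at [1.218, 0.13, 1.488, -0, 1.523, -0.085], TCP at [0.159, 0.579, 0.195] pointing down, gripper open.
Joint ranges: [-2.96, 2.96], [-0.89, 2.26], [0.02, 2.5], [-1.34, 4.48], [0, 2.73], [-2.66, 2.66]. Speed limits (rad/s): [2.39, 2.39, 2.79, 3.14, 3.14, 3.14].

INTERFACE

Orientations are given as a rotation vector (axis times angle).
In Python, from plant import robot gives the robot as it stands.
- The arm moves only by the tool carry_out, never from a script. Its argument "increments" is a list of rows, each an object with "linear": the shift along the tool's x, y, z in m, a list of three; "yaw": the turn about the tool's y in rad. A call has 1 to 5 rows; each row is the pose to reach, as a shift and turn from the pose measured when the call began, along the tool's axes at that moment; what a row does not reach only later rows make up. A row lasts 1/8 s, in which the tool goes at most 62.5 mm and 10.7 degrees, less where a joint would pass 70% of its speed; a pose out of reach is approached as far as the arm can. A call with a gripper value outside its range is refused whole. "gripper" is the opening, from 0 (shut) to 1 (fully open), set as the call begins (left out, the last holds). The fingers move at their own pace and stop on an object; "newtons" is the grip in N (left out, the last holds). Time passes only in rows, so rows that repeat a pose let the fingers close. It gives the time, the measured TCP pose, the force and the opening at its end, in the units of the state.
- robot.read_state(): the state, without advancing time (a new reading comes with each control period).
- robot.read_camera(name): name is "scene" or "top" or "wrist"; returns the picture (384x512x3 uint8, blue, green, red); there is no depth.
- robot.camera_params(name): a dict with "fov_y" (degrees; the focal length in pixels is half the picture's height over the tangent of half this angle, whatever the lens; pixels are square), "cx", "cy" (the principal point, pixels), "R" (3x3) and "t" (3): a world point X has camera coordinates R X + t. Camera axes: x right, y down, z forward; pixel columns grow to the right and rows downward; lengths in m; the calibration is good to about 2 mm. A picture is of the moment at which its call begins: read the wrist's pose just before it. camera_params takes no time and is no camera call; for the wrist camera it gives the pose at the moment of the call.
- robot.close_job(): hands the job in, once; it reports no verdict.
The state is a dict: "t": time; "q": joint angles; "dq": joint speeds; "joint_torque": joint torques, N m; "tool_pos": TCP position; "orientation": TCP orientation; "force": force on the tool from outside, world axes, zero at the start; "wrist_torque": the same for the moment, N m; "opening": finger opening in m.
Only numpy, scipy, OpenCV 4.12 (cv2) and the standard library are available. Lean on these libraries where they do the work, as an engineer would, in place of code of your own. Each camera call takes 0.05 s, during which the arm holds its last target.

TASK

Put the three yellow cutter tubes lying on the bench into the sloping rack, one to a slot, each with its foot fully home at the lip and the heavy cutter head at the lower end, or it will tip out. The ends look alike, so lift each tube at mid-length to feel which end is heavy. Do not drop a tube from a height, and do not disturb the top-heavy spray bottle, the vice, the wooden workpiece or the chuck key.

Things in the scene. Friction and masses are not known exactly. Their poses are not given: they have to be found in the camera images.
- tube_a_mid (a point): closed opaque square packing tube, 200 x 34 x 34 mm, yellow, black cap on each end; all three tubes and both ends of each look alike. 0.24 to 0.38 kg; balance point about 60 mm from mid-length towards one end, which no mark shows. Gripped lightly at mid-length its heavy end droops; gripped firmly it does not. This point is its centre; x runs along it, but not always to the heavy end.
- tube_b_mid (a point): closed opaque square packing tube, 200 x 34 x 34 mm, yellow, black cap on each end; all three tubes and both ends of each look alike. 0.24 to 0.38 kg; balance point about 60 mm from mid-length towards one end, which no mark shows. Gripped lightly at mid-length its heavy end droops; gripped firmly it does not. This point is its centre; x runs along it, but not always to the heavy end.
- tube_c_mid (a point): closed opaque square packing tube, 200 x 34 x 34 mm, yellow, black cap on each end; all three tubes and both ends of each look alike. 0.24 to 0.38 kg; balance point about 60 mm from mid-length towards one end, which no mark shows. Gripped lightly at mid-length its heavy end droops; gripped firmly it does not. This point is its centre; x runs along it, but not always to the heavy end.
- rack: fixed wooden rack, 200 mm deep (x), 314 wide (y), 150 high; origin on the bench under slot 2. x points from its lip (low side, facing the robot's right) to its high side: a tube in it slopes up 40 degrees towards rack +x. Round-topped dowels (18 mm, 26 mm proud) part three slots 74 mm apart, each 56 mm clear. Side frames stand 51 mm beside an outer tube, to 6 mm above its underside.
- slot1 (a point): centre of a fully home tube in slot 1 (rack +y side, nearest the robot), 120 mm above the bench; axes as the rack's, not tilted. The tube's lower end stands on a ledge, against a lip 20 mm high and square to the tube; its middle lies on a low rest rail. A tube racked heavy end up tips back over that rail and falls out.
- slot2 (a point): the same for slot 2 (middle). Along the tube, the ledge runs from 39 mm below mid-length down to the lip, the rail with its dowels from 26 to 44 mm above mid-length; between them nothing lies beneath the tube, so fingers can reach 20 mm past its underside.
- slot3 (a point): the same for slot 3 (rack -y side, farthest from the robot)
- spray_mid (a point): loose nearly empty trigger spray bottle, standing, white with a blue band, 58 mm diameter, 209 mm tall, red trigger head on top reaching 60 mm to its -x side; top-heavy, 160 g, tips easily; point on its axis 105 mm up; leave alone
- vice_mid (a point): blue drill-press vice, 150 x 100 mm and 60 mm high plus a screw with a T-bar that reaches 110 mm to its -x side, 2.6 kg; point 30 mm above the centre of its base; leave alone
- workpiece_mid (a point): loose pine workpiece 120 x 45 x 28 mm (x, y, z) lying flat; its centre; leave alone
- chuck_key_mid (a point): loose steel chuck key lying flat, stem 90 mm along x, cross bar 93 mm along y, 23 mm high; point about the middle of its stem; leave alone
Mind the look-alikes: they are no part of the job. What is shaped like the part that bears tube_a_mid but blue or red is not meant.

How it is judged:
At the end, for the whole second after the job is handed in: each tube lies at rest in one of the rack's three slots, its centre within 18 mm of the fully home centre, sloping as the rack does within 0.1 rad (only a tube with its heavy end down stays so: heavy end up it tips out over the low rail) ((distance between tube_a_mid and slot1 below 0.018 m or distance between tube_a_mid and slot2 below 0.018 m or distance between tube_a_mid and slot3 below 0.018 m) and (angle between tube_a_mid's own x axis and vertical between 0.773 and 0.973 rad or angle between tube_a_mid's own x axis and vertical between 2.169 and 2.369 rad) and linear speed of each of tube_a, tube_b, tube_c below 0.02 m/s and (distance between tube_b_mid and slot1 below 0.018 m or distance between tube_b_mid and slot2 below 0.018 m or distance between tube_b_mid and slot3 below 0.018 m) and (angle between tube_b_mid's own x axis and vertical between 0.773 and 0.973 rad or angle between tube_b_mid's own x axis and vertical between 2.169 and 2.369 rad) and (distance between tube_c_mid and slot1 below 0.018 m or distance between tube_c_mid and slot2 below 0.018 m or distance between tube_c_mid and slot3 below 0.018 m) and (angle between tube_c_mid's own x axis and vertical between 0.773 and 0.973 rad or angle between tube_c_mid's own x axis and vertical between 2.169 and 2.369 rad)); the robot touches nothing.
It fails at once if a tube is dropped from a height or thrown (faster than 1.5 m/s) (linear speed of any of tube_a, tube_b, tube_c above 1.5 m/s).
It fails at once if the spray bottle tipped or shifted by more than 30 mm (angle between spray_mid's own z axis and vertical above 0.3 rad or distance of spray_mid from where it was at the start of the episode above 0.03 m).
It fails at once if the vice moved by more than 30 mm (distance of vice_mid from where it was at the start of the episode above 0.03 m).
It fails at once if the wooden workpiece moved by more than 30 mm (distance of workpiece_mid from where it was at the start of the episode above 0.03 m).
It fails at once if the chuck key moved by more than 30 mm (distance of chuck_key_mid from where it was at the start of the episode above 0.03 m).
It also fails if it takes over 72 s, if anything falls off the work surface, if the arm or the gripper's body presses on something with over 40 N, if the wrist force passes 120 N, or if a joint passes its speed limit or range.

## Working session

There is one attempt and no reset: what is moved stays moved. The work goes in short steps, Python scripts to look and compute and a tool call to move; the robot and the scene stay as the last step left them, time stands still between calls to the robot, and variables do not carry over. Pictures are saved under pics/ and viewed, and the job is handed in when it is done.

Besides the shell and the picture viewer there is one more tool, called after "Request:" as name([rows], argument=value, ...), one row to a line, values as JSON. carry_out: Moves the arm, as the interface text tells. Its arguments: {"type":"object","properties":{"increments":{"type":"array","items":{"type":"object","properties":{"linear":{"type":"array","items":{"type":"number"}},"yaw":{"type":"number"}}}},"gripper":{"type":"number"},"newtons":{"type":"number"}},"required":["increments"]}

```bash
ls; mkdir -p pics; python3 - <<'E'
from plant import robot
import cv2,numpy as np
s=robot.read_state(); print({k:np.round(v,3).tolist() for k,v in s.items()})
print(robot.tip_reach)
for n in ["scene","top","wrist"]:
    p=robot.camera_params(n); print(n,p)
    im=robot.read_camera(n); cv2.imwrite(f"pics/{n}0.png",im)
E
```

```text
pics
{'t': 0.0, 'q': [1.218, 0.131, 1.489, -0.0, 1.523, -0.085], 'dq': [-0.003, -0.002, 0.001, -0.001, -0.0, -0.001], 'joint_torque': [-0.003, -55.985, -49.175, 0.076, 0.036, -0.0], 'tool_pos': [0.159, 0.578, 0.194], 'orientation': [-1.562, 0.211, -0.21], 'force': [0.31, -0.237, 1.027], 'wrist_torque': [-0.019, -0.002, -0.005], 'opening': 0.093}
0.008
scene {'fov_y': 56.9573838310369, 'cx': 249.05958224324044, 'cy': 188.82642270067709, 'R': array([[-0.75998265,  0.64992146,  0.00533581],
       [ 0.43636074,  0.51630629, -0.73689696],
       [-0.48168006, -0.55770056, -0.67598403]]), 't': array([ 0.46652769, -0.13746671,  1.19381794])}
top {'fov_y': 44.571785423156754, 'cx': 263.0747675589225, 'cy': 187.10490913103456, 'R': array([[ 0.00424511, -0.99998823,  0.00234945],
       [-0.98627064, -0.00457471, -0.16507361],
       [ 0.16508241, -0.00161644, -0.98627845]]), 't': array([-0.08930172,  0.54516682,  1.17319327])}
wrist {'fov_y': 67.4002332293225, 'cx': 258.61753910247774, 'cy': 193.9660676330778, 'R': array([[ 0.26457876,  0.96436317, -0.00132555],
       [ 0.92200545, -0.25255429,  0.29346599],
       [ 0.28267302, -0.07886703, -0.9559686 ]]), 't': array([-0.59889717, -0.03462753,  0.39290114])}
```

View pics/scene0.png

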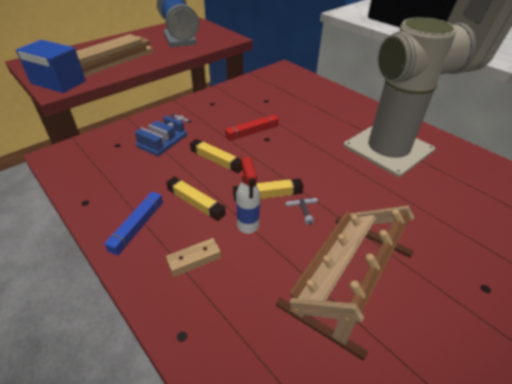

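View pics/top0.png

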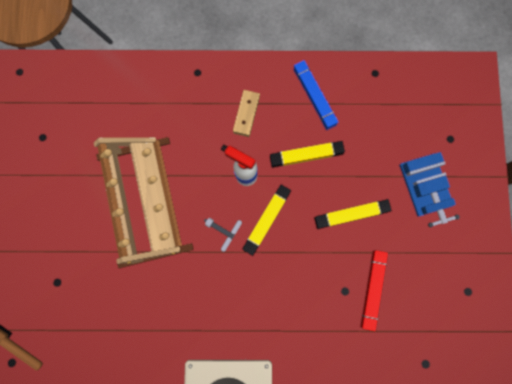

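View pics/wrist0.png

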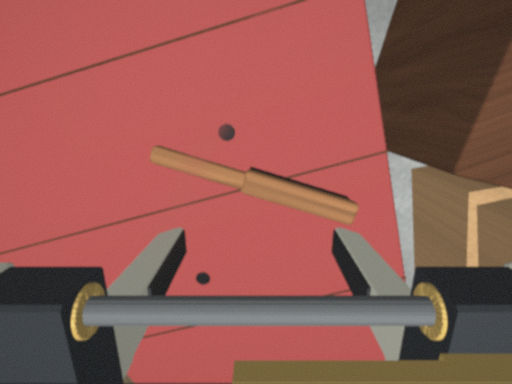

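```bash
cat > h.py <<'E'
import numpy as np,cv2
from plant import robot
def cam(n):
    p=robot.camera_params(n); f=192/np.tan(np.radians(p['fov_y'])/2)
    return dict(f=f,cx=p['cx'],cy=p['cy'],R=np.array(p['R']),t=np.array(p['t']))
def proj(c,X):
    Y=np.atleast_2d(X)@c['R'].T+c['t']
    return np.stack([c['f']*Y[:,0]/Y[:,2]+c['cx'],c['f']*Y[:,1]/Y[:,2]+c['cy']],1)
def ray(c,px,z):
    px=np.atleast_2d(px).astype(float)
    d=np.c_[(px[:,0]-c['cx'])/c['f'],(px[:,1]-c['cy'])/c['f'],np.ones(len(px))]@c['R']
    C=-c['R'].T@c['t']
    return C+d*((z-C[2])/d[:,2])[:,None]
def crop(im,x0,y0,x1,y1,k,name,grid=20):
    a=cv2.resize(im[y0:y1,x0:x1],None,fx=k,fy=k,interpolation=cv2.INTER_CUBIC)
    for x in range((x0//grid+1)*grid,x1,grid): cv2.putText(a,str(x),((x-x0)*k,10),0,.35,(255,255,255),1); cv2.line(a,((x-x0)*k,12),((x-x0)*k,18),(255,255,255),1)
    for y in range((y0//grid+1)*grid,y1,grid): cv2.putText(a,str(y),(0,(y-y0)*k),0,.35,(255,255,255),1)
    cv2.imwrite('pics/'+name,a)
E
python3 - <<'E'
from h import *
t=cv2.imread('pics/top0.png'); s=cv2.imread('pics/scene0.png')
crop(t,80,125,210,275,4,'ct_rack.png'); crop(s,270,190,430,360,3,'cs_rack.png'); crop(t,190,75,410,265,3,'ct_tubes.png')
for n in ['top','scene']:
    c=cam(n); print(n,-c['R'].T@c['t'])
E
```

```text
top [ 0.34438755 -0.0849103   1.24729771]
scene [0.98957632 0.43356151 0.70321375]
```

View pics/ct_rack.png

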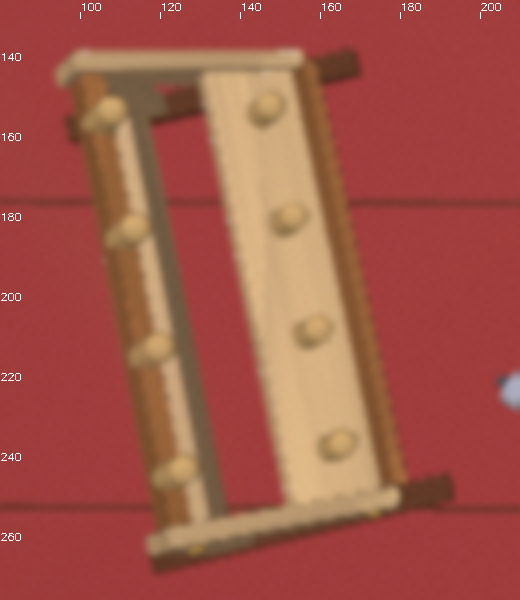

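View pics/cs_rack.png

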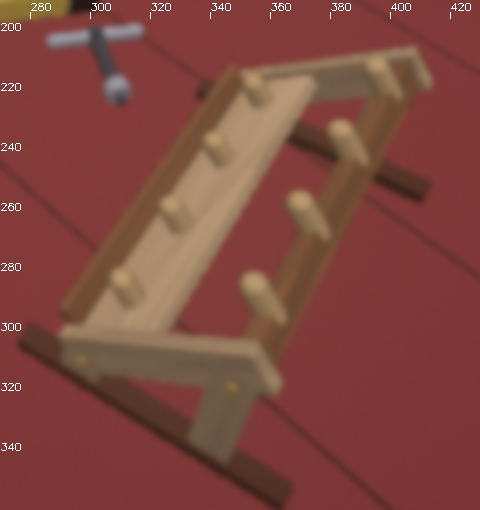

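View pics/ct_tubes.png

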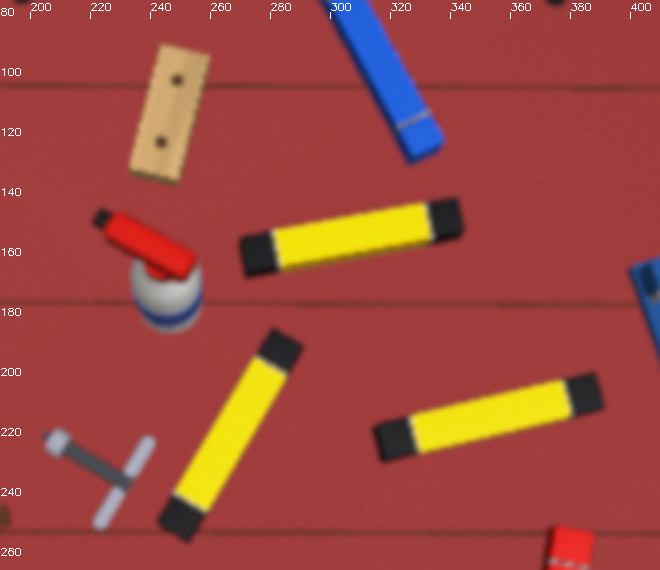

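```bash
cat > fit.py <<'E'
from h import *
from scipy.optimize import least_squares
T,S=cam('top'),cam('scene')
rt=np.array([(107.8,151.8),(113.5,181.5),(119.8,211.5),(125.5,241.8)]);lt=np.array([(147.3,150.8),(153,178.5),(159.3,206.5),(165.3,234.8)])
# scene listing: near base robot (large y img small?) order: first = nearest robot
rs=np.array([(395.3,211.3),(383.3,233),(370,256.7),(354.7,284)])[::-1]
ls=np.array([(354.3,216.7),(341.7,236),(326.7,258.3),(310.3,283)])[::-1]
c40,s40=np.cos(np.radians(40)),np.sin(np.radians(40))
ys=np.array([-111,-37,37,111])/1000. # far from robot = -y first
def pts(p,s,n):
    x,y,a=p
    X=s*c40-n*s40; Z=.12+s*s40+n*c40
    return np.c_[x+X*np.cos(a)-ys*np.sin(a), y+X*np.sin(a)+ys*np.cos(a), np.full(4,Z)]
def res(v):
    p=v[:3]; 
    R=pts(p,.035,v[4]); L=pts(p,v[3],v[5])
    return np.r_[(proj(T,R)-rt).ravel(),(proj(S,R)-rs).ravel(),(proj(T,L)-lt).ravel(),(proj(S,L)-ls).ravel()]
r=least_squares(res,[.5,.25,1.4,-.06,.004,.004])
print(r.x); print(r.fun.reshape(4,4,2).round(1))
for k,yy in zip('123',(.074,0,-.074)):
    x,y,a=r.x[:3]; print('slot',k,(x-yy*np.sin(a)).round(4),(y+yy*np.cos(a)).round(4),.12)
# tubes
im=cv2.imread('pics/top0.png'); hsv=cv2.cvtColor(im,cv2.COLOR_BGR2HSV)
m=cv2.inRange(hsv,(22,120,90),(38,255,255))
n,lab,st,ce=cv2.connectedComponentsWithStats(m)
for i in range(1,n):
    if st[i,4]<300: continue
    ptsi=np.argwhere(lab==i)[:,::-1].astype(np.float32)
    (cx,cy),(w,h),a=cv2.minAreaRect(ptsi)
    # fit box silhouette: compare hull moments
    area=st[i,4]
    def model(v):
        x,y,a,L=v; e=np.array([np.cos(a),np.sin(a)]); q=np.array([-e[1],e[0]])
        P=[np.r_[np.array([x,y])+sx*L/2*e+sy*.017*q,z] for sx in(-1,1) for sy in(-1,1) for z in(0,.034)]
        u=proj(T,np.array(P)).astype(np.float32); return cv2.convexHull(u)
    def mom(poly):
        M=cv2.moments(poly); return np.array([M['m10']/M['m00'],M['m01']/M['m00'],M['mu20']/M['m00'],M['mu11']/M['m00'],M['mu02']/M['m00']])
    mm=cv2.moments((lab==i).astype(np.uint8),True); tgt=np.array([mm['m10']/mm['m00'],mm['m01']/mm['m00'],mm['mu20']/mm['m00'],mm['mu11']/mm['m00'],mm['mu02']/mm['m00']])
    g=ray(T,[tgt[:2]],.017)[0]
    best=None
    for a0 in np.linspace(0,np.pi,7)[:-1]:
        q=least_squares(lambda v:(mom(model(v))-tgt)*[1,1,.1,.1,.1],[g[0],g[1],a0,.14],x_scale=[.01,.01,.1,.01])
        if best is None or q.cost<best.cost: best=q
    print('px',tgt[:2].round(1),'xyaL',best.x.round(4),'cost',best.cost.round(4),'area',area,cv2.contourArea(model(best.x)))
# spray
for px,z in [((246,172),.15),((245,182),.0),((238,158),.19),((224,149),.19)]: print('spray',px,ray(T,[px],z)[0].round(3))
E
python3 fit.py
```

```text
[ 0.5106531   0.23884922  1.81973865 -0.0700258   0.00429519  0.0042581 ]
[[[-0.5  0.4]
  [-0.4  0. ]
  [-0.7 -0. ]
  [-0.3  0.2]]

 [[-0.3 -0. ]
  [-0.4 -0. ]
  [-0.4 -0.3]
  [-0.6  0.3]]

 [[-0.6  0.3]
  [-0.3  0.2]
  [-0.6  0.3]
  [-0.5  0.7]]

 [[-0.1 -0.6]
  [-0.3 -0.3]
  [-0.9  0.4]
  [-0.6  0.3]]]
slot 1 0.4389 0.2206 0.12
slot 2 0.5107 0.2388 0.12
slot 3 0.5824 0.2571 0.12
px [307.1 153.3] xyaL [ 0.6441 -0.2058  1.5778  0.1397] cost 8.173 area 686 807.0250501031987
px [266.4 219.2] xyaL [ 0.4646 -0.0961  2.618   0.14  ] cost 0.8804 area 666 728.2945925516542
px [353.2 213.3] xyaL [ 0.4823 -0.3186  1.588   0.1321] cost 13.6412 area 675 742.9889138287399
spray (246, 172) [ 0.564 -0.046  0.15 ]
spray (245, 182) [ 0.567 -0.038  0.   ]
spray (238, 158) [ 0.589 -0.028  0.19 ]
spray (224, 149) [0.611 0.004 0.19 ]
```

```bash
cat > tubes.py <<'E'
from h import *
T=cam('top')
im=cv2.imread('pics/top0.png'); hsv=cv2.cvtColor(im,cv2.COLOR_BGR2HSV)
m=cv2.inRange(hsv,(22,150,150),(38,255,255))
n,lab,st,ce=cv2.connectedComponentsWithStats(m)
for i in range(1,n):
    if st[i,4]<300: continue
    p=np.argwhere(lab==i)[:,::-1].astype(float)
    g=ray(T,p,.034)[:,:2]; mu=g.mean(0); w,v=np.linalg.eigh(np.cov((g-mu).T)); e=v[:,1]
    print(p.mean(0).round(1),mu.round(4),'ang',np.degrees(np.arctan2(e[1],e[0])).round(2)%180,'L',np.sqrt(12*w).round(4))
E
python3 tubes.py
```

```text
[307.2 153.2] [ 0.6393 -0.2039] ang 101.23 L [0.0357 0.1343]
[266.5 219.2] [ 0.4632 -0.0962] ang 149.85 L [0.0328 0.1349]
[353.3 213.3] [ 0.4795 -0.3221] ang 103.66 L [0.0332 0.1352]
```

```bash
cat >> h.py <<'E'
from scipy.spatial.transform import Rotation as Ro
def plan(pos,xang,st=None,q=True):
    """TCP target pos, tool-x world angle (deg) -> linear,yaw"""
    s=st or robot.read_state(); R=Ro.from_rotvec(s['orientation']).as_matrix(); p=np.array(s['tool_pos'])
    cur=np.degrees(np.arctan2(R[1,0],R[0,0])); d=(xang-cur+180)%360-180
    lin=R.T@(np.array(pos)-p)
    yaw=-np.radians(d) # y down
    print('t',round(s['t'],2),'cur x ang %.1f'%cur,'pos',p.round(4),'q6 %.2f'%s['q'][5],'| lin',lin.round(4),'yaw %.3f'%yaw, 'rows %.1f'%max(np.linalg.norm(lin)/.0625,abs(np.degrees(yaw))/10.7),'open',round(s['opening'],4),'F',np.round(s['force'],1))
def snap(name,cams=('scene',)):
    for c in cams:
        cv2.imwrite(f'pics/{name}_{c}.png',robot.read_camera(c))
E
python3 - <<'E'
from h import *
s=robot.read_state(); R=Ro.from_rotvec(s['orientation']).as_matrix(); print(R.round(3))
plan([.4795,-.3221,.011],103.7)
S,T=cam('scene'),cam('top')
print(ray(S,[(248,231)],0),ray(T,[(245,187)],0))
for b in [(.57,-.04),(.575,-.035),(.58,-.04)]:
  print(b,proj(T,[[*b,0],[*b,.15]]).round(1).tolist(),proj(S,[[*b,0],[*b,.15]]).round(1).tolist())
im=cv2.imread('pics/scene0.png'); crop(im,210,150,320,250,6,'cs_spray.png')
E
```

```text
[[ 0.964 -0.     0.265]
 [-0.265 -0.001  0.964]
 [-0.    -1.    -0.001]]
t 0.15 cur x ang -15.3 pos [0.1586 0.5782 0.1943] q6 -0.09 | lin [ 0.5477  0.1844 -0.783 ] yaw -2.078 rows 15.6 open 0.0932 F [-0.1  0.7  0.1]
[[ 0.59607297 -0.02504736  0.        ]] [[ 0.55321995 -0.0381632   0.        ]]
(0.57, -0.04) [[245.7, 180.9], [243.6, 169.7]] [[251.8, 222.9], [252.5, 180.4]]
(0.575, -0.035) [[243.9, 179.1], [241.5, 167.6]] [[251.6, 224.9], [252.3, 182.4]]
(0.58, -0.04) [[245.8, 177.3], [243.6, 165.6]] [[249.0, 224.7], [249.3, 182.2]]
```

View pics/cs_spray.png

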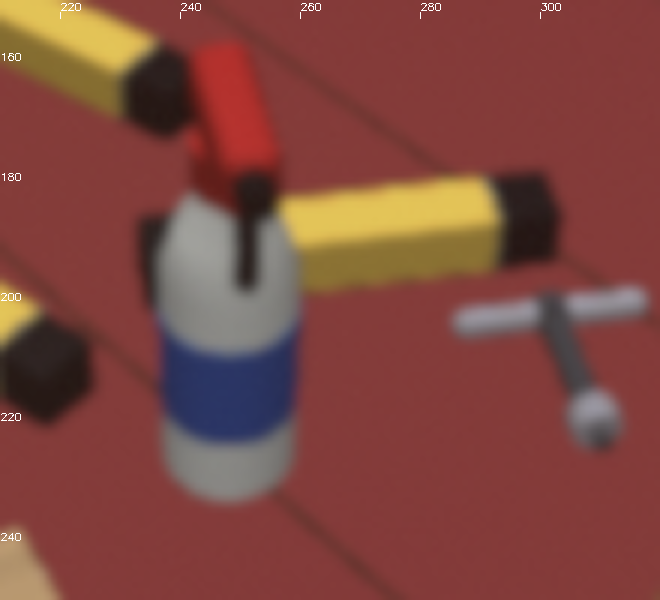

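The three yellow tubes in the top view are at (307,154), (267,220) and (353,214). The look-alikes are the blue bar at (316,95) and the red bar at (374,290). The crop shows exactly three yellow bars with black caps, so those are my targets. In the scene view the bottle's base is at (247,230), and the rack fit matches all 16 dowel tips to within 1 px.

Request:
carry_out([
  {"linear":[0.25,-0.05,-0.25],"yaw":0.18},
  {"linear":[0.39,-0.05,-0.49],"yaw":0.36},
  {"linear":[0.39,-0.05,-0.49],"yaw":0.54},
  {"linear":[0.39,-0.05,-0.49],"yaw":0.72},
  {"linear":[0.39,-0.05,-0.49],"yaw":0.9},
], gripper=0.9, newtons=4)

```text
t: 0.78
tool_pos: [0.2847, 0.2925, 0.2219]
orientation: [-1.373, 0.911, -0.912]
force: [0.9, -0.2, 0.6]
opening: 0.0836
```

```bash
cat >> h.py <<'E'
def q6f(pos,xang):
    q=np.degrees(np.arctan2(pos[1],pos[0]))-90-xang; return (q+180)%360-180
_plan=plan
def plan(pos,xang,st=None):
    s=st or robot.read_state(); R=Ro.from_rotvec(s['orientation']).as_matrix(); p=np.array(s['tool_pos'])
    cur=np.degrees(np.arctan2(R[1,0],R[0,0])); 
    cq6=np.degrees(s['q'][5]); tq6=q6f(pos,xang); q1d=np.degrees(np.arctan2(pos[1],pos[0])-s['q'][0])
    yaw=np.radians((tq6-cq6)-q1d); lin=R.T@(np.array(pos)-p)
    print('t',round(s['t'],2),'xang %.1f'%cur,'pos',p.round(4),'q6 %.0f->%.0f'%(cq6,tq6),'| lin',lin.round(4).tolist(),'yaw %.3f'%yaw,'rows %.1f'%max(np.linalg.norm(lin)/.0625,abs(np.degrees(yaw))/10.7),'open',round(s['opening'],4),'F',np.round(s['force'],1))
P=(.6393,-.2039,101.2);Q=(.4632,-.0962,149.9);T3=(.4795,-.3221,103.7)
E
python3 - <<'E'
from h import *
plan([.4795,-.3221,.15],-76.3)
E
```

```text
t 0.78 xang -67.2 pos [0.2847 0.2925 0.2219] q6 16->-48 | lin [0.642, 0.0727, -0.0584] yaw 0.159 rows 10.4 open 0.0836 F [ 0.9 -0.2  0.6]
```

Request:
carry_out([
  {"linear":[0.3,0,-0.03],"yaw":0.08},
  {"linear":[0.3,0,-0.03],"yaw":0.16},
  {"linear":[0.3,0.0,-0.03],"yaw":0.16},
  {"linear":[0.3,0.0,-0.03],"yaw":0.16},
  {"linear":[0.3,0.0,-0.03],"yaw":0.16},
])

```text
t: 1.4
tool_pos: [0.3734, 0.0021, 0.2223]
orientation: [-1.313, 1.032, -1.034]
force: [1.0, -0.0, 0.5]
opening: 0.0837
```

```bash
python3 - <<'E'
from h import *
plan([.4795,-.3221,.15],-76.3)
E
```

```text
t 1.4 xang -76.4 pos [0.3734 0.0021 0.2223] q6 -21->-48 | lin [0.3399, 0.0729, 0.0271] yaw -0.002 rows 5.6 open 0.0837 F [ 1.  -0.   0.5]
```

Request:
carry_out([
  {"linear":[0.34,0.06,0.027],"yaw":0},
  {"linear":[0.34,0.06,0.027],"yaw":0},
  {"linear":[0.34,0.06,0.027],"yaw":0},
  {"linear":[0.34,0.06,0.027],"yaw":0},
  {"linear":[0.34,0.06,0.027],"yaw":0},
])

```text
t: 2.02
tool_pos: [0.4687, -0.2906, 0.1684]
orientation: [-1.312, 1.032, -1.035]
force: [0.6, 0.3, 0.4]
opening: 0.0839
```

```bash
python3 - <<'E'
from h import *
plan([.4795,-.3221,.011],-76.3)
W=cam('wrist'); im=robot.read_camera('wrist'); cv2.imwrite('pics/w1.png',im)
hsv=cv2.cvtColor(im,cv2.COLOR_BGR2HSV); m=cv2.inRange(hsv,(20,120,90),(40,255,255)); 
n,lab,st,ce=cv2.connectedComponentsWithStats(m)
for i in range(1,n):
    if st[i,4]>3000: print(st[i],ce[i],ray(W,[ce[i]],.034))
print(proj(W,[[.4795,-.3221,.034]]))
E
```

```text
t 2.02 xang -76.5 pos [ 0.4687 -0.2906  0.1684] q6 -51->-48 | lin [0.0329, 0.1575, 0.0031] yaw -0.003 rows 2.6 open 0.0839 F [0.6 0.3 0.4]
[ 391   75   65  124 5011] [422.1993614  135.11015765] [[ 0.63357544 -0.19919063  0.034     ]]
[ 213  354  299   30 5730] [373.52635253 370.7947644 ] [[ 0.69885004 -0.5314277   0.034     ]]
[[261.37374835 205.92160179]]
```

View pics/w1.png

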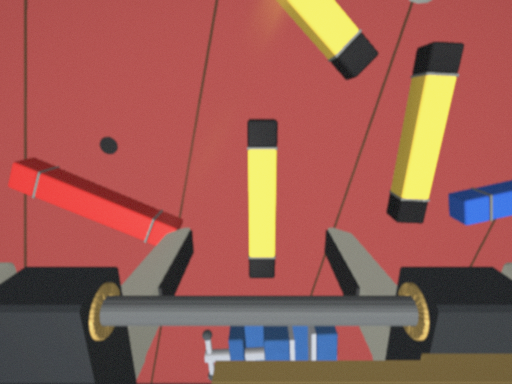

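The wrist view shows the tube with its yellow centre at (262,204). I predicted (261,206), so its position and yaw are confirmed. Next I descend.

Request:
carry_out([
  {"linear":[0.033,0.05,0.003],"yaw":0},
  {"linear":[0.033,0.1,0.003],"yaw":0},
  {"linear":[0.033,0.14,0.003],"yaw":0},
  {"linear":[0.033,0.157,0.003],"yaw":0},
  {"linear":[0.033,0.157,0.003],"yaw":0},
])

```text
t: 2.7
tool_pos: [0.4777, -0.327, 0.0063]
orientation: [-1.314, 1.039, -1.032]
force: [-0.5, -0.6, -0.4]
opening: 0.0837
```

Request:
carry_out([
  {"linear":[0,0,0],"yaw":0},
  {"linear":[0,0,0],"yaw":0},
  {"linear":[0,0,0],"yaw":0},
  {"linear":[0,0,0],"yaw":0},
], gripper=0, newtons=4)

```text
t: 3.2
tool_pos: [0.478, -0.3273, 0.0069]
orientation: [-1.314, 1.038, -1.033]
force: [-0.5, 0.3, 0.7]
opening: 0.048
```

```bash
python3 - <<'E'
from h import *
plan([.4795,-.3221,.071],-76.3)
E
```

```text
t 3.2 xang -76.6 pos [ 0.478  -0.3273  0.0069] q6 -53->-48 | lin [-0.0047, -0.0641, 0.0024] yaw -0.007 rows 1.0 open 0.048 F [-0.5  0.3  0.7]
```

Request:
carry_out([
  {"linear":[-0.005,-0.004,0],"yaw":0},
  {"linear":[-0.005,-0.004,0],"yaw":0},
  {"linear":[-0.005,-0.004,0],"yaw":0},
  {"linear":[-0.005,-0.004,0],"yaw":0},
])

```text
t: 3.7
tool_pos: [0.4768, -0.3224, 0.0109]
orientation: [-1.314, 1.038, -1.033]
force: [0.7, -0.3, -0.5]
opening: 0.0082
```

```bash
python3 - <<'E'
from h import *
s=robot.read_state(); print(s['t'],s['tool_pos'],s['opening'],s['force'])
snap('m1',('scene','top','wrist'))
E
```

```text
3.7 [ 0.47684854 -0.32240821  0.01088881] 0.00821296638134936 [ 0.65913348 -0.25589688 -0.53479503]
```

View pics/m1_scene.png

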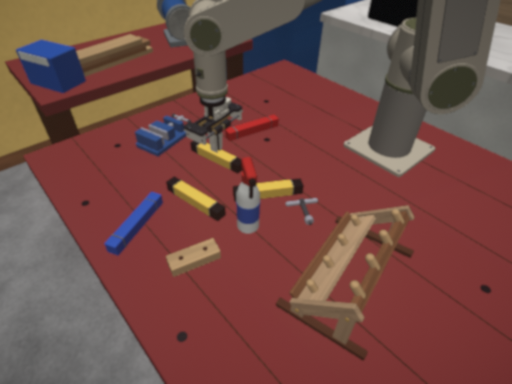

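View pics/m1_top.png

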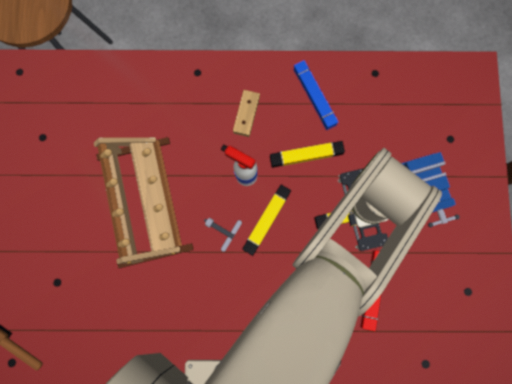

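View pics/m1_wrist.png

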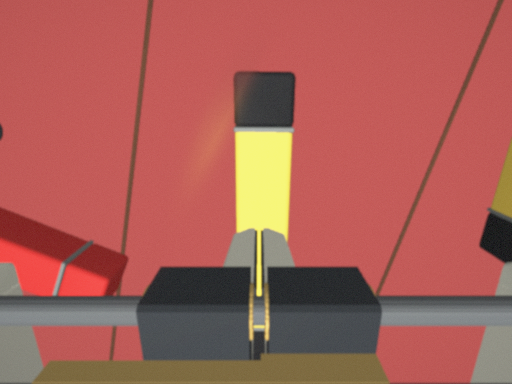

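```bash
python3 - <<'E'
from h import *
S=cam('scene')
im=cv2.imread('pics/m1_scene.png')
crop(im,170,80,280,180,7,'m1c.png')
for p in [[.4768,-.3224,.003],[.4768,-.3224,.022],[.4795,-.3221,.034],[.4795,-.3221,.0]]: print(p,proj(S,[p]).round(1))
E
```

```text
[0.4768, -0.3224, 0.003] [[216.4 158.4]]
[0.4768, -0.3224, 0.022] [[216.1 153.7]]
[0.4795, -0.3221, 0.034] [[215.2 151. ]]
[0.4795, -0.3221, 0.0] [[215.8 159.5]]
```

View pics/m1c.png

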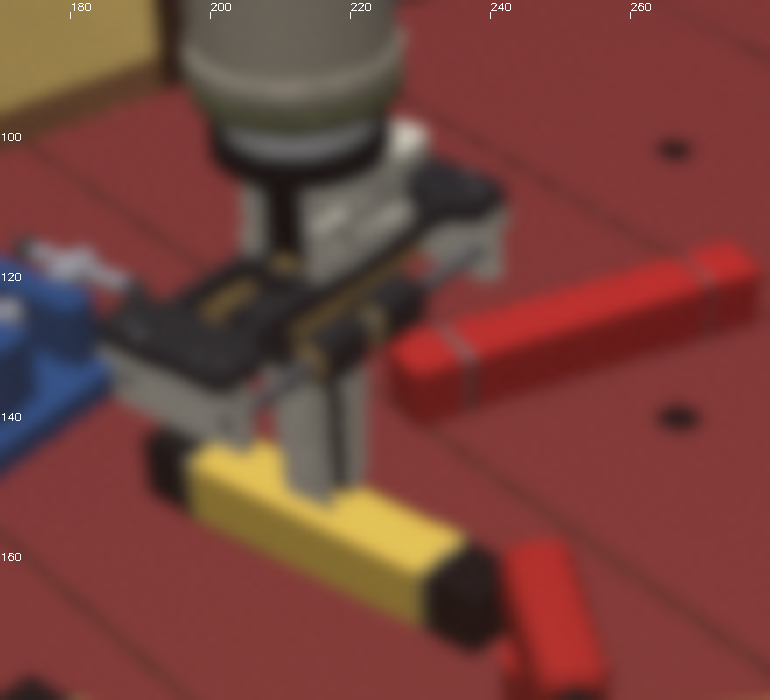

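```bash
python3 - <<'E'
from h import *
W=cam('wrist'); S=cam('scene'); s=robot.read_state(); p=np.array(s['tool_pos'])
print('C',-W['R'].T@W['t'], p, s['q'], s['wrist_torque'], s['joint_torque'])
for dz in (-.008,0,.011,.023,.04): print(dz,proj(W,[p+[0,0,dz]]).round(1),proj(S,[p+[0,0,dz]]).round(1))
im=cv2.imread('pics/m1_wrist.png'); crop(im,180,180,340,330,5,'m1w.png')
E
```

```text
C [ 0.45845975 -0.24274128  0.20164254] [ 0.47677873 -0.32239733  0.01081938] [-0.68129524  0.23285086  1.72405152 -0.00362863  1.18780003 -0.91387483] [-0.07416654  0.0384724   0.0198498 ] [-4.27023671e-02 -5.56154180e+01 -4.35681403e+01 -2.48219533e-02
  1.26531352e-01 -2.55729137e-04]
-0.008 [[258.9 220.7]] [[216.4 158.5]]
0 [[258.9 225. ]] [[216.3 156.5]]
0.011 [[258.8 231.4]] [[216.1 153.7]]
0.023 [[258.8 239.2]] [[215.9 150.7]]
0.04 [[258.6 252.1]] [[215.5 146.3]]
```

View pics/m1w.png

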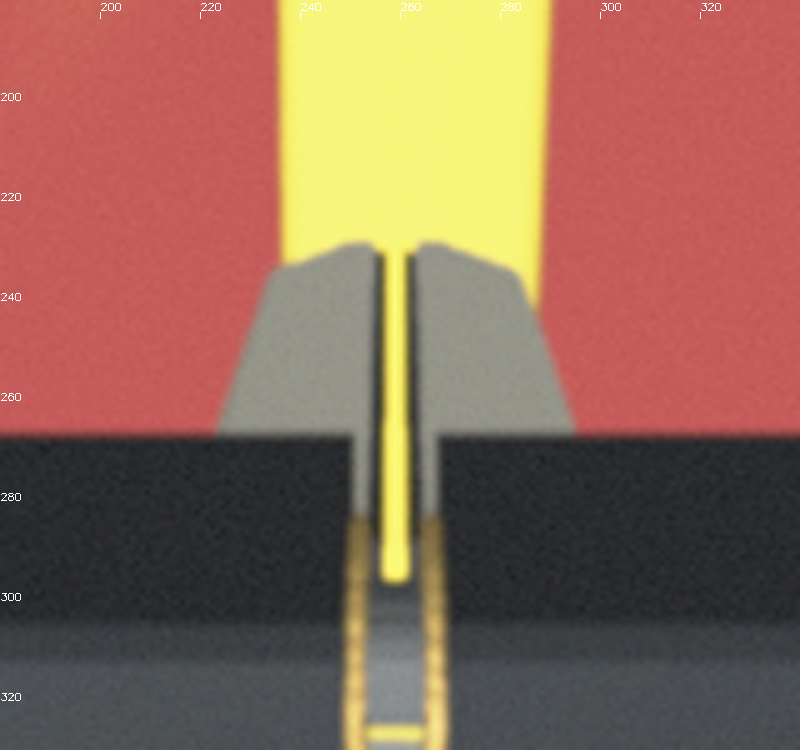

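```bash
python3 - <<'E'
from h import *
W=cam('wrist')
e=np.array([np.cos(np.radians(-76.5)),np.sin(np.radians(-76.5))]); q=np.array([-e[1],e[0]])
for off in (0,.015,.03):
    c=dict(W); c['t']=W['t']-W['R']@np.array([0,0,off])
    L=[]
    for s in (0.1,0.0675,.03):  # toward rob -tool x
        for w in (-.017,.017):
            L.append(np.r_[np.array([.4795,-.3221])-s*e+w*q,.034])
    print(off,proj(c,np.array(L)).round(0).tolist())
im=cv2.imread('pics/m1_wrist.png'); crop(im,210,60,320,140,7,'m1x.png')
# first wrist pic
E
```

```text
0 [[232.0, 71.0], [295.0, 71.0], [234.0, 132.0], [293.0, 132.0], [235.0, 195.0], [291.0, 195.0]]
0.015 [[234.0, 74.0], [292.0, 74.0], [236.0, 130.0], [290.0, 130.0], [237.0, 188.0], [289.0, 188.0]]
0.03 [[236.0, 76.0], [290.0, 76.0], [238.0, 128.0], [288.0, 128.0], [239.0, 183.0], [287.0, 183.0]]
```

View pics/m1x.png

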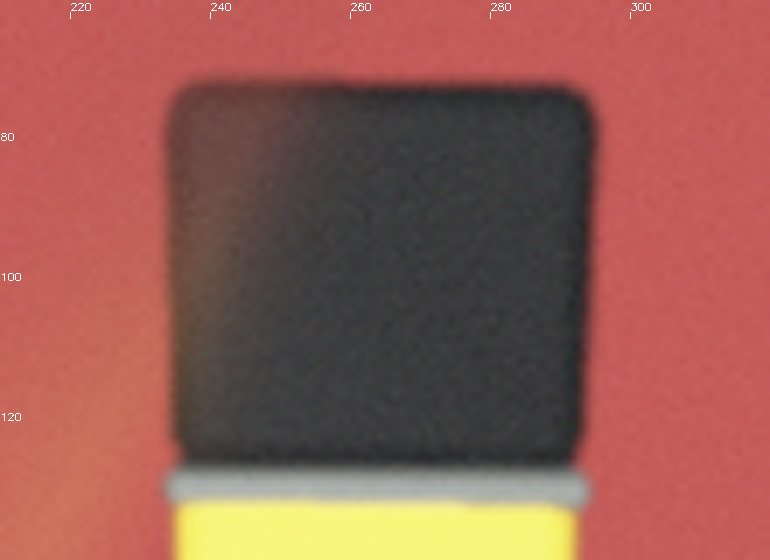

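The fingers closed on top of the tube. In both the wrist and scene views the real fingertips sit about 31 mm higher than the reported TCP implies, at wrist row 229 instead of about 210 and scene row 152 instead of 158. The same offset shows in the very first wrist picture, so I'll correct z by −0.031 from here on. First I open, then I descend while watching the force.

Request:
carry_out([
  {"linear":[0,-0.004,0]},
  {"linear":[0,-0.004,0]},
  {"linear":[0,-0.004,0]},
  {"linear":[0,-0.004,0]},
  {"linear":[0,-0.004,0]},
], gripper=0.65)

```text
$.increments[0]: bad value
```

Request:
carry_out([
  {"linear":[0,0.008,0]},
  {"linear":[0,0.016,0]},
  {"linear":[0,0.02,0]},
])

```text
$.increments[0]: bad value
```

```bash
python3 - <<'E'
from h import *
plan([.4795,-.3221,-.020],-76.3); snap('m2',('scene',))
im=cv2.imread('pics/m2_scene.png'); crop(im,170,80,280,180,6,'m2c.png')
E
```

```text
t 3.85 xang -76.6 pos [ 0.4768 -0.3224  0.0108] q6 -52->-48 | lin [0.0004, 0.0308, 0.0029] yaw -0.007 rows 0.5 open 0.0007 F [ 0.4 -0.5 -0.1]
```

View pics/m2c.png

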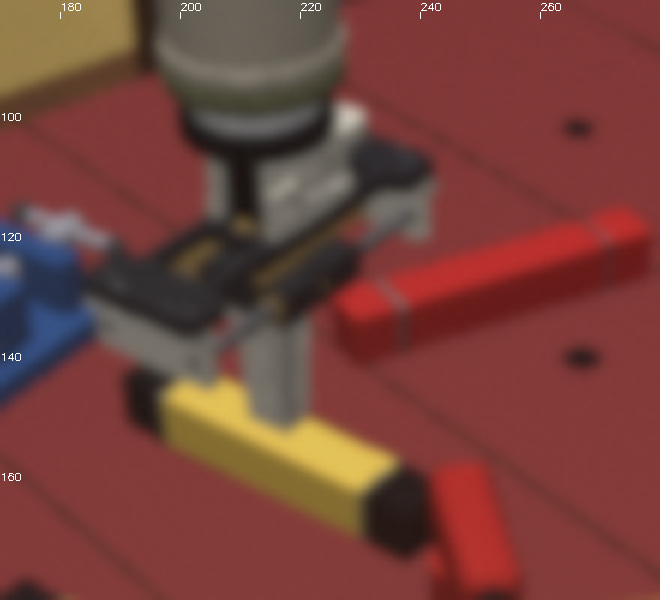

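Both moves were refused because the rows need an explicit yaw. The fingers are shut on top of the tube at (215,151). I'll repeat the moves with yaw given.

Request:
carry_out([
  {"linear":[0,-0.004,0],"yaw":0},
  {"linear":[0,-0.004,0.001],"yaw":0},
  {"linear":[0,-0.004,0.002],"yaw":0},
  {"linear":[0,-0.004,0.003],"yaw":0},
  {"linear":[0,-0.004,0.003],"yaw":0},
], gripper=0.7)

```text
t: 4.53
tool_pos: [0.4798, -0.3216, 0.0148]
orientation: [-1.314, 1.038, -1.033]
force: [0.3, -0.4, -0.2]
opening: 0.0462
```

Request:
carry_out([
  {"linear":[0,0,0],"yaw":0},
  {"linear":[0,0.008,0],"yaw":0},
  {"linear":[0,0.016,0],"yaw":0},
  {"linear":[0,0.016,0],"yaw":0},
])

```text
t: 5.03
tool_pos: [0.4788, -0.3209, -0.0027]
orientation: [-1.314, 1.04, -1.031]
force: [0.1, -1.0, 0.4]
opening: 0.0652
```

```bash
python3 - <<'E'
from h import *
plan([.4795,-.3221,-.020],-76.3); snap('m3',('scene',))
im=cv2.imread('pics/m3_scene.png'); crop(im,170,80,280,180,6,'m3c.png')
E
```

```text
t 5.03 xang -76.6 pos [ 0.4788 -0.3209 -0.0027] q6 -52->-48 | lin [0.0014, 0.0173, 0.0006] yaw -0.006 rows 0.3 open 0.0652 F [ 0.1 -1.   0.4]
```

View pics/m3c.png

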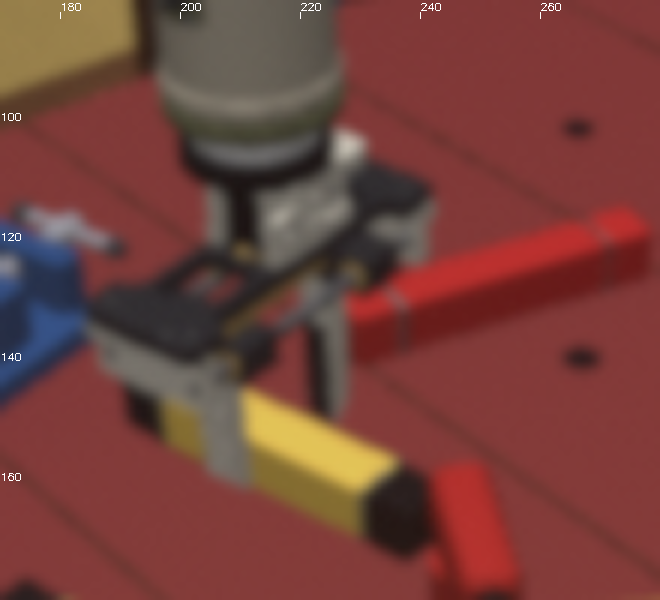

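Request:
carry_out([
  {"linear":[0.001,0.006,0],"yaw":0},
  {"linear":[0.001,0.012,0],"yaw":0},
  {"linear":[0.001,0.015,0],"yaw":0},
  {"linear":[0.001,0.015,0],"yaw":0},
])

```text
t: 5.58
tool_pos: [0.479, -0.322, -0.0175]
orientation: [-1.314, 1.04, -1.031]
force: [-0.0, -0.2, -0.1]
opening: 0.0653
```

Request:
carry_out([
  {"linear":[0,0,0],"yaw":0},
  {"linear":[0,0,0],"yaw":0},
  {"linear":[0,0,0],"yaw":0},
  {"linear":[0,0,0],"yaw":0},
], gripper=0, newtons=4)

```text
t: 6.08
tool_pos: [0.4791, -0.322, -0.0174]
orientation: [-1.314, 1.04, -1.031]
force: [0.1, 0.2, -0.5]
opening: 0.0339
```

Request:
carry_out([
  {"linear":[0,-0.01,0],"yaw":0},
  {"linear":[0,-0.02,0],"yaw":0},
  {"linear":[0,-0.03,0],"yaw":0},
  {"linear":[0,-0.03,0],"yaw":0},
])

```text
t: 6.58
tool_pos: [0.4803, -0.323, 0.0144]
orientation: [-1.315, 1.037, -1.034]
force: [0.7, -0.7, 1.0]
opening: 0.0339
```

```bash
python3 - <<'E'
from h import *
plan([.4795,-.3221,.042],-76.3); snap('m4',('scene',))
im=cv2.imread('pics/m4_scene.png'); crop(im,170,80,280,180,6,'m4c.png')
E
```

```text
t 6.58 xang -76.6 pos [ 0.4803 -0.323   0.0144] q6 -52->-48 | lin [-0.0011, -0.0276, -0.0007] yaw -0.006 rows 0.4 open 0.0339 F [ 0.7 -0.7  1. ]
```

View pics/m4c.png

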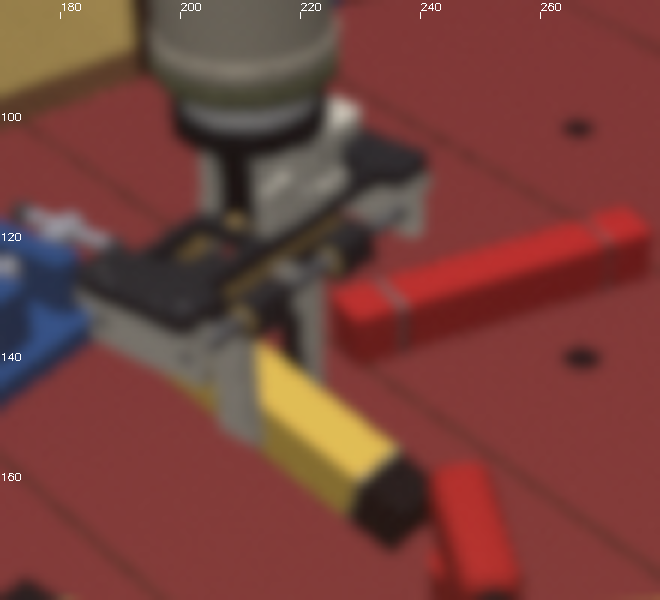

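The right end, with its cap at (236,163) and facing the rack, stays down while the other end rises, so the heavy end is on tool −x. At the rack only the wrist yaw with tool x towards the lip is in range. So I'll set the tube down, flip the grasp by 180° and lift again.

Request:
carry_out([
  {"linear":[0,0.01,0],"yaw":0},
  {"linear":[0,0.02,0],"yaw":0},
  {"linear":[0,0.031,0],"yaw":0},
  {"linear":[0,0.032,0],"yaw":0},
])

```text
t: 7.12
tool_pos: [0.4793, -0.3222, -0.0198]
orientation: [-1.314, 1.04, -1.032]
force: [1.0, -0.0, -1.6]
opening: 0.0341
```

Request:
carry_out([
  {"linear":[0,0,0],"yaw":0},
  {"linear":[0,0,0],"yaw":0},
  {"linear":[0,-0.03,0],"yaw":0},
  {"linear":[0,-0.08,0],"yaw":0},
  {"linear":[0,-0.08,0],"yaw":0.15},
], gripper=0.7)

```text
t: 7.75
tool_pos: [0.4828, -0.3247, 0.0659]
orientation: [-1.25, 1.146, -1.153]
force: [-0.2, 0.3, -0.9]
opening: 0.0653
```

Request:
carry_out([
  {"linear":[0,0,0],"yaw":0.18},
  {"linear":[0,0,0],"yaw":0.36},
  {"linear":[0,0,0],"yaw":0.54},
  {"linear":[0,0,0],"yaw":0.72},
  {"linear":[0,0,0],"yaw":0.9},
])

```text
t: 8.38
tool_pos: [0.4829, -0.3247, 0.0662]
orientation: [-0.7, 1.781, -1.791]
force: [0.6, 0.5, 0.2]
opening: 0.0649
```

Request:
carry_out([
  {"linear":[0,0,0],"yaw":0.18},
  {"linear":[0,0,0],"yaw":0.36},
  {"linear":[0,0,0],"yaw":0.54},
  {"linear":[0,0,0],"yaw":0.72},
  {"linear":[0,0,0],"yaw":0.9},
])

```text
t: 9.0
tool_pos: [0.4829, -0.3247, 0.0665]
orientation: [-0.173, -2.133, 2.145]
force: [0.5, 0.1, 0.6]
opening: 0.0651
```

Request:
carry_out([
  {"linear":[0,0,0],"yaw":0.18},
  {"linear":[0,0,0],"yaw":0.36},
  {"linear":[0,0,0],"yaw":0.54},
  {"linear":[0,0,0],"yaw":0.72},
  {"linear":[0,0,0],"yaw":0.9},
])

```text
t: 9.62
tool_pos: [0.4829, -0.3247, 0.0667]
orientation: [-0.931, -1.568, 1.576]
force: [-0.4, 0.4, -0.1]
opening: 0.065
```

```bash
python3 - <<'E'
from h import *
plan([.4795,-.3221,-.018],103.7)
W=cam('wrist'); im=robot.read_camera('wrist'); cv2.imwrite('pics/m5_w.png',im); print(proj(W,[[.4795,-.3221,.034]]))
E
```

```text
t 9.62 xang 119.0 pos [ 0.4829 -0.3247  0.0667] q6 112->132 | lin [0.0044, 0.0847, 0.0016] yaw 0.265 rows 1.4 open 0.065 F [-0.4  0.4 -0.1]
[[260.36985772 214.34297696]]
```

View pics/m5_w.png

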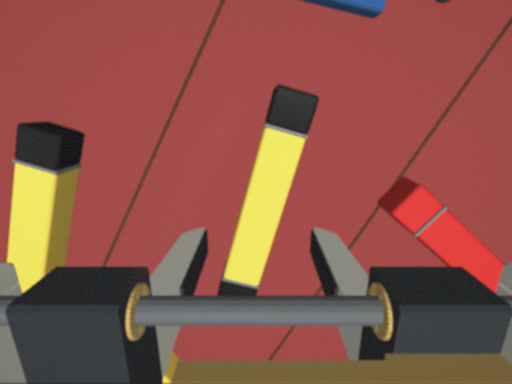

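Request:
carry_out([
  {"linear":[0.009,0.01,0.003],"yaw":0.18},
  {"linear":[0.009,0.03,0.003],"yaw":0.27},
  {"linear":[0.009,0.06,0.003],"yaw":0.27},
  {"linear":[0.009,0.084,0.003],"yaw":0.27},
  {"linear":[0.009,0.084,0.003],"yaw":0.27},
])

```text
t: 10.3
tool_pos: [0.4744, -0.3173, -0.0194]
orientation: [-1.093, -1.372, 1.379]
force: [0.8, 0.1, -0.5]
opening: 0.0656
```

Request:
carry_out([
  {"linear":[0,0,0],"yaw":0},
  {"linear":[0,0,0],"yaw":0},
  {"linear":[0,0,0],"yaw":0},
  {"linear":[0,0,0],"yaw":0},
], gripper=0, newtons=4)

```text
t: 10.8
tool_pos: [0.4752, -0.3178, -0.0183]
orientation: [-1.095, -1.373, 1.379]
force: [0.1, -0.2, 2.9]
opening: 0.0339
```

```bash
python3 - <<'E'
from h import *
plan([.4795,-.3221,.042],103.7)
E
```

```text
t 10.8 xang 103.1 pos [ 0.4752 -0.3178 -0.0183] q6 128->132 | lin [-0.0054, -0.0603, -0.0031] yaw -0.012 rows 1.0 open 0.0339 F [ 0.1 -0.2  2.9]
```

Request:
carry_out([
  {"linear":[0.003,-0.011,0],"yaw":0},
  {"linear":[0.009,-0.022,0],"yaw":0},
  {"linear":[0.015,-0.032,0],"yaw":0},
  {"linear":[0.022,-0.041,0],"yaw":0},
  {"linear":[0.031,-0.05,0],"yaw":0},
])

```text
t: 11.42
tool_pos: [0.4682, -0.287, 0.0323]
orientation: [-1.095, -1.373, 1.379]
force: [0.4, -1.6, -1.1]
opening: 0.034
```

Request:
carry_out([
  {"linear":[0.008,-0.006,0],"yaw":0},
  {"linear":[0.008,-0.006,0],"yaw":0},
])

```text
t: 11.68
tool_pos: [0.4667, -0.2787, 0.0391]
orientation: [-1.096, -1.374, 1.379]
force: [-0.2, -0.2, 0.8]
opening: 0.0341
```

```bash
python3 - <<'E'
from h import *
plan([.4795,-.3221,.042],103.7); snap('m6',('scene',))
im=cv2.imread('pics/m6_scene.png'); crop(im,170,80,280,180,6,'m6c.png')
E
```

```text
t 11.68 xang 103.1 pos [ 0.4667 -0.2787  0.0391] q6 131->132 | lin [-0.0452, -0.0027, -0.0026] yaw -0.011 rows 0.7 open 0.0341 F [-0.2 -0.2  0.8]
```

View pics/m6c.png

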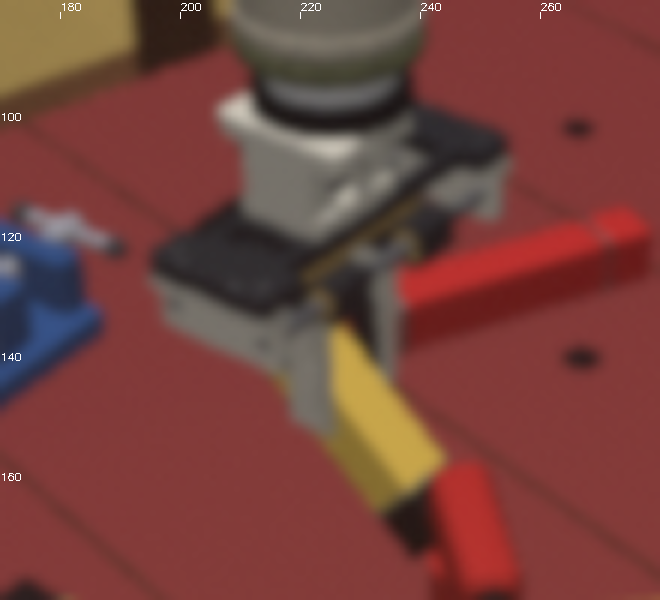

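The heavy end is now on the tool's +x side and the tube tilts at about 40°, with its foot at about (240,168). Next I grip firmly and lift.

Request:
carry_out([
  {"linear":[0,0,0],"yaw":0},
  {"linear":[0,0,0],"yaw":0},
  {"linear":[0,-0.03,0],"yaw":0},
  {"linear":[0,-0.08,0],"yaw":0},
  {"linear":[0,-0.13,0],"yaw":0},
], newtons=45)

```text
t: 12.35
tool_pos: [0.4657, -0.2779, 0.1687]
orientation: [-1.093, -1.373, 1.379]
force: [1.2, -0.4, -1.6]
opening: 0.0338
```

```bash
python3 - <<'E'
from h import *
plan([.42,.02,.20],-75.7+0)
s=robot.read_state(); print(s['wrist_torque'])
snap('m7',('scene',))
im=cv2.imread('pics/m7_scene.png'); crop(im,170,60,280,160,6,'m7c.png')
E
```

```text
t 12.35 xang 103.1 pos [ 0.4657 -0.2779  0.1687] q6 131->-12 | lin [0.3004, -0.0322, -0.0229] yaw -3.163 rows 16.9 open 0.0338 F [ 1.2 -0.4 -1.6]
[-0.10830673  0.05550705  0.01998141]
```

View pics/m7c.png

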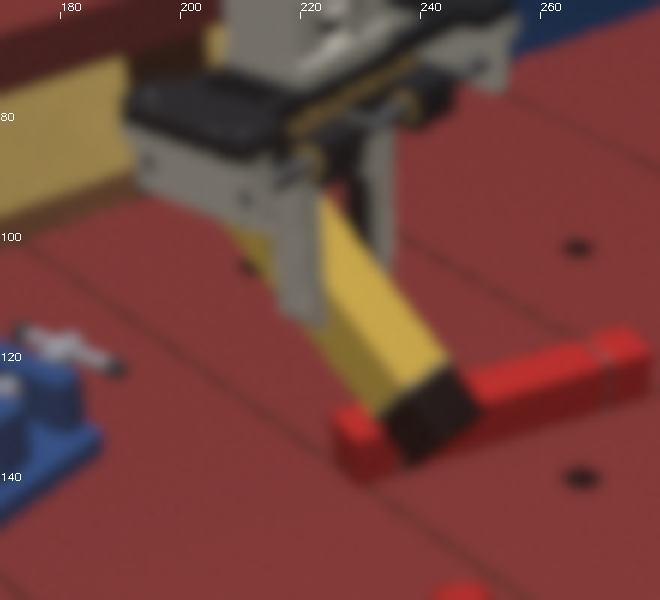

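The tube hangs firmly held with the heavy end low at (242,130). Next I carry and rotate it.

Request:
carry_out([
  {"linear":[0.05,-0.03,-0.01],"yaw":-0.18},
  {"linear":[0.1,-0.032,-0.02],"yaw":-0.36},
  {"linear":[0.15,-0.032,-0.023],"yaw":-0.54},
  {"linear":[0.2,-0.032,-0.023],"yaw":-0.72},
  {"linear":[0.25,-0.032,-0.023],"yaw":-0.9},
])

```text
t: 13.02
tool_pos: [0.4336, -0.0297, 0.2057]
orientation: [-0.448, -1.975, 1.991]
force: [0.7, -0.1, -3.9]
opening: 0.0337
```

```bash
python3 - <<'E'
from h import *
plan([.40,.12,.20],-75.7)
E
```

```text
t 13.03 xang 155.0 pos [ 0.4336 -0.0297  0.2057] q6 105->2 | lin [0.0938, 0.0041, -0.1215] yaw -2.257 rows 12.1 open 0.0337 F [ 0.7 -0.1 -3.9]
```

Request:
carry_out([
  {"linear":[0.03,0.004,-0.04],"yaw":-0.18},
  {"linear":[0.06,0.004,-0.08],"yaw":-0.36},
  {"linear":[0.09,0.004,-0.12],"yaw":-0.54},
  {"linear":[0.094,0.004,-0.121],"yaw":-0.72},
  {"linear":[0.094,0.004,-0.121],"yaw":-0.9},
])

```text
t: 13.65
tool_pos: [0.3988, 0.1205, 0.1991]
orientation: [-0.468, 1.947, -1.968]
force: [0.1, -0.2, -2.9]
opening: 0.0333
```

```bash
cat >> h.py <<'E'
A=np.radians(104.27)
def slot(k,s=-.005,n=.0076,dz=0):
    yy={1:.074,2:0,3:-.074}[k]; x0=np.array([.51065,.23885])+yy*np.array([-np.sin(A),np.cos(A)])
    xr=s*.766-n*.643; z=.12+s*.643+n*.766
    return np.r_[x0+xr*np.array([np.cos(A),np.sin(A)]), z-.042+dz]
E
python3 - <<'E'
from h import *
print(slot(3)); plan(slot(3,dz=.12),-75.7)
E
```

```text
[0.58451534 0.24864254 0.0806066 ]
t 13.65 xang -153.0 pos [0.3988 0.1205 0.1991] q6 73->9 | lin [-0.2237, -0.0018, -0.0297] yaw -1.349 rows 7.2 open 0.0333 F [ 0.1 -0.2 -2.9]
```

Request:
carry_out([
  {"linear":[-0.02,-0.02,0],"yaw":-0.18},
  {"linear":[-0.06,-0.02,-0.005],"yaw":-0.36},
  {"linear":[-0.11,-0.02,-0.01],"yaw":-0.54},
  {"linear":[-0.16,-0.02,-0.02],"yaw":-0.72},
  {"linear":[-0.21,-0.02,-0.03],"yaw":-0.9},
])

```text
t: 14.28
tool_pos: [0.5731, 0.2436, 0.2172]
orientation: [-1.115, 1.343, -1.36]
force: [0.6, 0.8, -1.0]
opening: 0.0333
```

```bash
python3 - <<'E'
from h import *
plan(slot(3,dz=.12),-75.7)
E
```

```text
t 14.28 xang -101.1 pos [0.5731 0.2436 0.2172] q6 30->9 | lin [-0.0073, 0.0166, 0.0102] yaw -0.443 rows 2.4 open 0.0333 F [ 0.6  0.8 -1. ]
```

Request:
carry_out([
  {"linear":[-0.007,0,0.01],"yaw":-0.18},
  {"linear":[-0.007,0,0.01],"yaw":-0.36},
  {"linear":[-0.007,0.01,0.01],"yaw":-0.443},
  {"linear":[-0.007,0.016,0.01],"yaw":-0.443},
  {"linear":[-0.007,0.016,0.01],"yaw":-0.443},
])

```text
t: 14.9
tool_pos: [0.5835, 0.2481, 0.1996]
orientation: [-1.324, 1.02, -1.032]
force: [0.4, -0.5, -2.0]
opening: 0.0339
```

```bash
python3 - <<'E'
from h import *
plan(slot(3,dz=.005),-75.7)
snap('m8',('scene','top'))
crop(cv2.imread('pics/m8_scene.png'),250,130,410,310,4,'m8c.png')
E
```

```text
t 14.9 xang -75.8 pos [0.5835 0.2481 0.1996] q6 5->9 | lin [-0.0014, 0.114, 0.0013] yaw -0.003 rows 1.8 open 0.0339 F [ 0.4 -0.5 -2. ]
```

View pics/m8c.png

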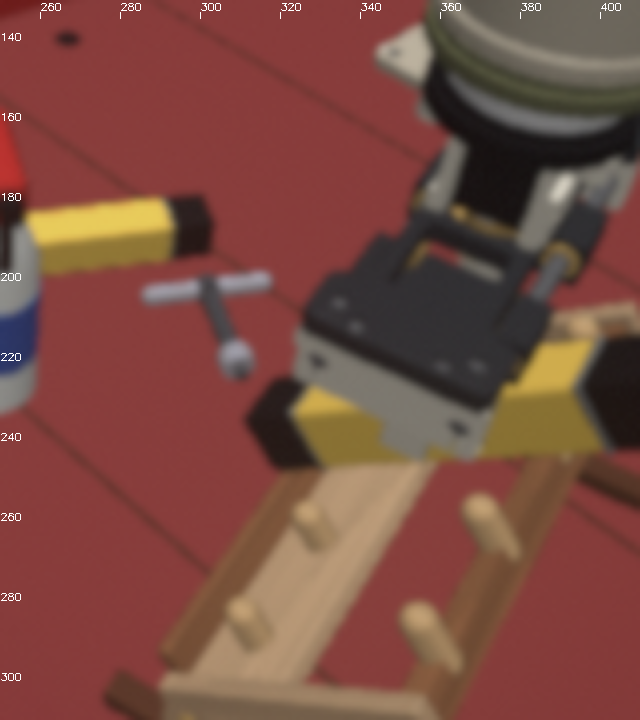

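View pics/m8_top.png

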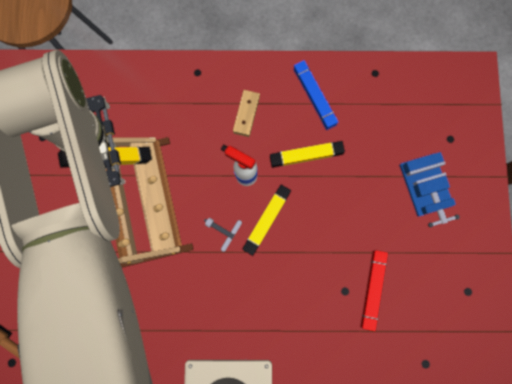

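```bash
cat >> h.py <<'E'
def tubebox(tcp,th=40,s=-.005,n=.0076,ang=A):
    """tcp reported; heavy end low; returns 8 corners, world. ang=direction of high end"""
    c,si=np.cos(np.radians(th)),np.sin(np.radians(th)); u=np.array([c*np.cos(ang),c*np.sin(ang),si]); nn=np.array([-si*np.cos(ang),-si*np.sin(ang),c]); w=np.cross(nn,u)
    g=np.array(tcp)+[0,0,.042]; ctr=g-s*u-n*nn
    return np.array([ctr+a*.1*u+b*.017*w+d*.017*nn for a in(-1,1) for b in(-1,1) for d in(-1,1)]),ctr
def draw(im,c,P,col=(0,255,0)):
    q=proj(c,P)
    for i in range(8):
        for b in(1,2,4):
            if not i&b: cv2.line(im,tuple(int(v*16) for v in q[i]),tuple(int(v*16) for v in q[i|b]),col,1,cv2.LINE_AA,4)
E
python3 - <<'E'
from h import *
s=robot.read_state()
for nme,box in(('scene',(250,130,420,310)),('top',(40,80,220,230))):
    im=cv2.imread(f'pics/m8_{nme}.png'); P,c=tubebox(s['tool_pos']); draw(im,cam(nme),P); crop(im,*box,4,f'm8d_{nme}.png')
print(c)
E
```

```text
[0.58203217 0.25680264 0.240455  ]
```

View pics/m8d_scene.png

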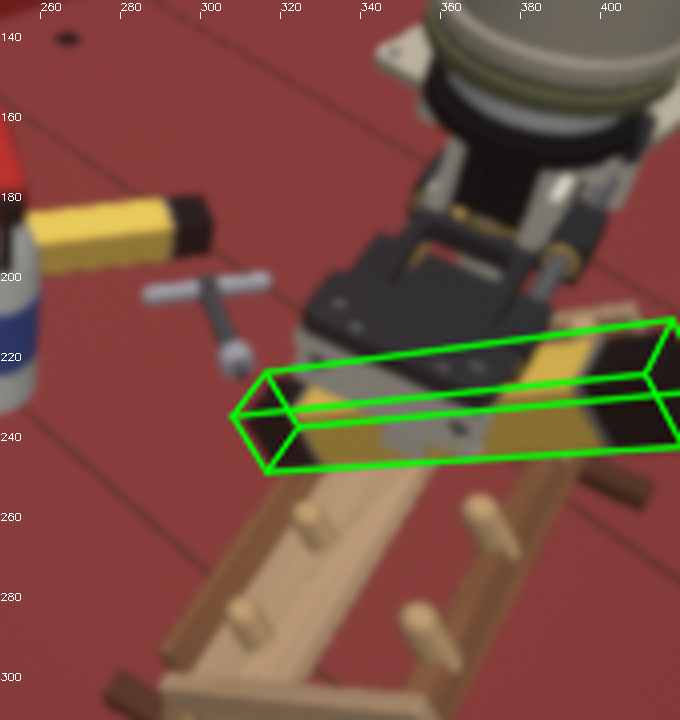

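View pics/m8d_top.png

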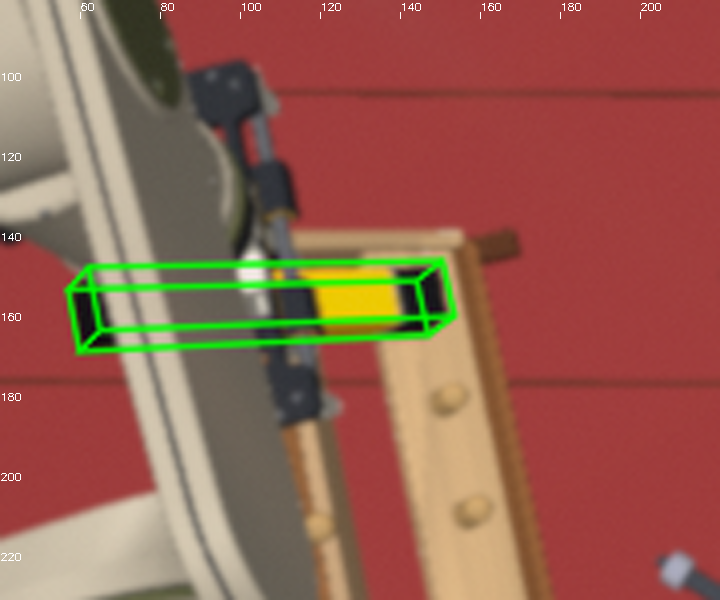

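The model overlay matches the picture within a few pixels. The tube sits about 6 mm further upslope in the grip than I assumed, so I'll use s = −0.010. Now I descend into slot 3.

```bash
python3 - <<'E'
from h import *
plan(slot(3,s=-.010,dz=.006),-75.7)
E
```

```text
t 15.0 xang -75.8 pos [0.5842 0.2484 0.2011] q6 5->8 | lin [0.0024, 0.1177, 0.0003] yaw -0.002 rows 1.9 open 0.0335 F [-0.2 -0.3 -2.5]
```

Request:
carry_out([
  {"linear":[0.001,0.03,0.001],"yaw":0},
  {"linear":[0.001,0.06,0.001],"yaw":0},
  {"linear":[0.001,0.085,0.001],"yaw":0},
  {"linear":[0.001,0.1,0.001],"yaw":0},
  {"linear":[0.001,0.1,0.001],"yaw":0},
])

```text
t: 15.62
tool_pos: [0.585, 0.2464, 0.1001]
orientation: [-1.324, 1.02, -1.032]
force: [-0.5, -0.9, -2.4]
opening: 0.0338
```

```bash
python3 - <<'E'
from h import *
plan(slot(3,s=-.010,dz=.004),-75.7)
s=robot.read_state()
snap('m9',('scene','top'))
for nme,box in(('scene',(250,130,420,310)),('top',(40,80,220,230))):
    im=cv2.imread(f'pics/m9_{nme}.png'); P,c=tubebox(s['tool_pos'],s=-.01); draw(im,cam(nme),P); crop(im,*box,4,f'm9d_{nme}.png')
print(c)
E
```

```text
t 15.62 xang -75.8 pos [0.585  0.2464 0.1001] q6 5->8 | lin [0.0013, 0.0188, 0.0001] yaw -0.004 rows 0.3 open 0.0338 F [-0.5 -0.9 -2.4]
[0.58188316 0.258519   0.1427448 ]
```

View pics/m9d_scene.png

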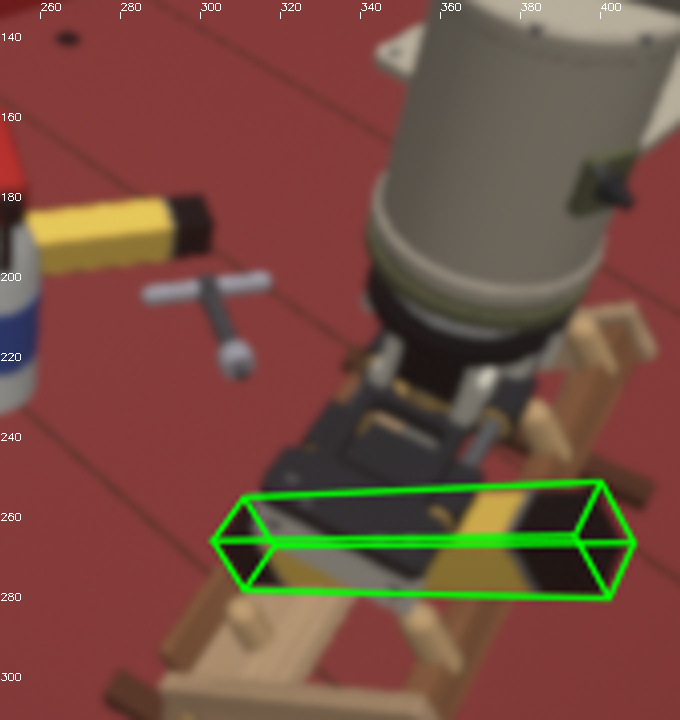

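The overlay matches well, with the predicted centre 22 mm above home. I'll finish the descent gently.

Request:
carry_out([
  {"linear":[0.001,0.007,0],"yaw":0},
  {"linear":[0.001,0.013,0],"yaw":0},
  {"linear":[0.001,0.017,0],"yaw":0},
  {"linear":[0.001,0.018,0],"yaw":0},
])

```text
t: 16.23
tool_pos: [0.5863, 0.2456, 0.0838]
orientation: [-1.322, 1.018, -1.033]
force: [-0.2, 0.7, -2.9]
opening: 0.0338
```

Request:
carry_out([
  {"linear":[0.001,0.002,0],"yaw":0},
  {"linear":[0.001,0.004,0],"yaw":0},
  {"linear":[0.001,0.004,0],"yaw":0},
])

```text
t: 16.6
tool_pos: [0.5872, 0.2444, 0.0816]
orientation: [-1.321, 1.017, -1.034]
force: [-3.7, -3.3, 8.1]
opening: 0.0338
```

The tube touched down with about 10 N upward. Now I release gently.

Request:
carry_out([
  {"linear":[0,0,0],"yaw":0},
  {"linear":[0,0,0],"yaw":0},
  {"linear":[0,0,0],"yaw":0},
], newtons=3)

```text
t: 16.98
tool_pos: [0.5875, 0.2445, 0.0817]
orientation: [-1.32, 1.017, -1.034]
force: [0.4, -0.7, -1.0]
opening: 0.034
```

Request:
carry_out([
  {"linear":[0,0,0],"yaw":0},
  {"linear":[0,0,0],"yaw":0},
  {"linear":[0,0,0],"yaw":0},
  {"linear":[0,0,0],"yaw":0},
], gripper=0.55)

```text
t: 17.48
tool_pos: [0.5875, 0.2445, 0.0817]
orientation: [-1.32, 1.017, -1.034]
force: [-0.3, -0.2, 0.6]
opening: 0.051
```

Request:
carry_out([
  {"linear":[0,-0.03,0],"yaw":0},
  {"linear":[0,-0.08,0],"yaw":0},
  {"linear":[0,-0.13,0],"yaw":0},
  {"linear":[0,-0.16,0],"yaw":0},
])

```text
t: 17.98
tool_pos: [0.5875, 0.2464, 0.2454]
orientation: [-1.317, 1.015, -1.035]
force: [0.1, -0.2, -0.6]
opening: 0.0509
```

```bash
python3 - <<'E'
from h import *
plan([.45,.0,.22],-31)
snap('n1',('scene','wrist'))
im=cv2.imread('pics/n1_scene.png'); P,c=tubebox(slot(3)); draw(im,cam('scene'),P); crop(im,260,180,430,340,4,'n1d.png')
E
```

```text
t 17.98 xang -75.8 pos [0.5875 0.2464 0.2454] q6 4->-59 | lin [0.2049, 0.0261, -0.1939] yaw -0.782 rows 4.5 open 0.0509 F [ 0.1 -0.2 -0.6]
```

View pics/n1d.png

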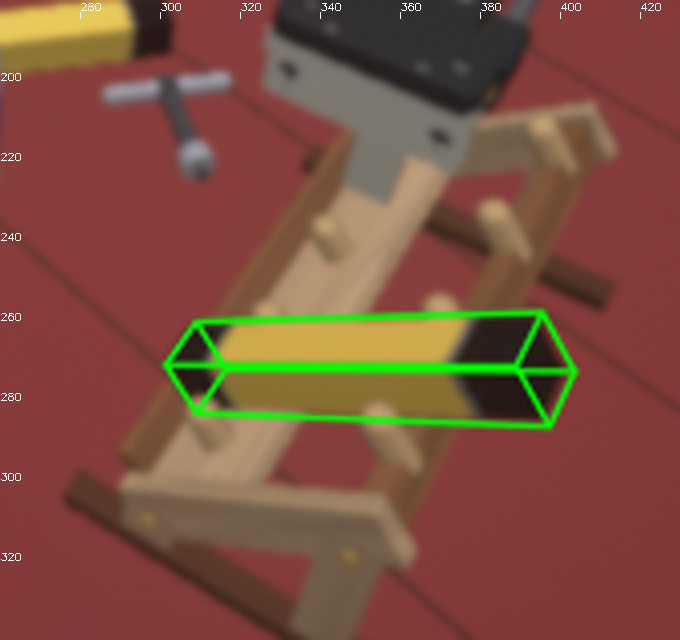

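Tube 1 lies home in slot 3 and the outline agrees. Next is the middle tube at (267,220).

```bash
python3 - <<'E'
from h import *
plan([.45,-.08,.22],-30.1)
E
```

```text
t 18.07 xang -75.8 pos [0.5888 0.2468 0.2472] q6 4->-70 | lin [0.2826, 0.0276, -0.215] yaw -0.797 rows 5.7 open 0.0508 F [1.  0.5 0.9]
```

Request:
carry_out([
  {"linear":[0.05,0.02,-0.05],"yaw":-0.18},
  {"linear":[0.1,0.026,-0.1],"yaw":-0.36},
  {"linear":[0.14,0.026,-0.14],"yaw":-0.54},
  {"linear":[0.18,0.026,-0.18],"yaw":-0.7},
  {"linear":[0.22,0.026,-0.2],"yaw":-0.79},
], gripper=0.75)

```text
t: 18.7
tool_pos: [0.4471, -0.017, 0.2196]
orientation: [-1.534, 0.404, -0.425]
force: [-0.2, -1.0, 0.1]
opening: 0.0697
```

```bash
python3 - <<'E'
from h import *
plan([.4632,-.0962,.10],-30.1)
W=cam('wrist'); im=robot.read_camera('wrist'); cv2.imwrite('pics/n2_w.png',im); print(proj(W,[[.4632,-.0962,.034]]))
E
```

```text
t 18.7 xang -30.3 pos [ 0.4471 -0.017   0.2196] q6 -68->-72 | lin [0.0523, 0.1203, -0.0603] yaw -0.004 rows 2.3 open 0.0697 F [-0.2 -1.   0.1]
[[215.35406473 206.11292285]]
```

View pics/n2_w.png

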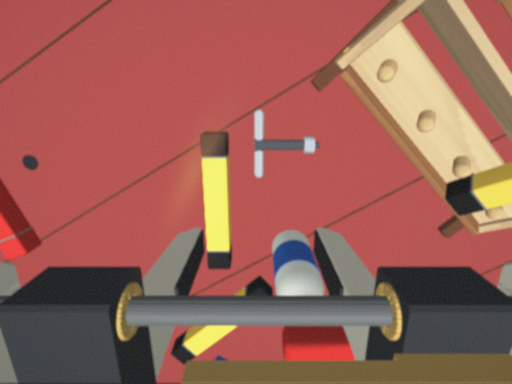

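```bash
python3 - <<'E'
from h import *
W=cam('wrist'); print(ray(W,[(291,231),(273,245),(312,240)],0).round(4))
# predicted bottle base outline
c=np.array([.582,-.04]); a=np.linspace(0,2*np.pi,9)
print(proj(W,np.c_[c[0]+.029*np.cos(a),c[1]+.029*np.sin(a),0*a]).round(0).tolist())
plan([.4632,-.0962,.10],-30.1)
E
```

```text
[[ 0.5649 -0.0332  0.    ]
 [ 0.572  -0.0694  0.    ]
 [ 0.5951 -0.0119  0.    ]]
[[301.0, 256.0], [310.0, 246.0], [309.0, 233.0], [298.0, 225.0], [284.0, 227.0], [275.0, 237.0], [276.0, 250.0], [287.0, 257.0], [301.0, 256.0]]
t 18.75 xang -30.2 pos [ 0.4465 -0.0218  0.2198] q6 -69->-72 | lin [0.05, 0.1207, -0.0556] yaw -0.001 rows 2.3 open 0.0695 F [ 1.5 -3.7 -0.2]
```

Request:
carry_out([
  {"linear":[0.03,0,-0.04],"yaw":0},
  {"linear":[0.044,0.02,-0.056],"yaw":0},
  {"linear":[0.044,0.07,-0.056],"yaw":0},
  {"linear":[0.044,0.12,-0.056],"yaw":0},
  {"linear":[0.044,0.12,-0.056],"yaw":0},
])

```text
t: 19.38
tool_pos: [0.4535, -0.0921, 0.0954]
orientation: [-1.537, 0.411, -0.416]
force: [-1.1, 0.5, 0.2]
opening: 0.0698
```

```bash
python3 - <<'E'
from h import *
plan([.4632,-.0962,-.018],-30.1)
W=cam('wrist'); im=robot.read_camera('wrist'); cv2.imwrite('pics/n3_w.png',im); print(proj(W,[[.4632,-.0962,.034]]))
E
```

```text
t 19.38 xang -30.2 pos [ 0.4535 -0.0921  0.0954] q6 -77->-72 | lin [0.01, 0.1135, 0.0019] yaw -0.003 rows 1.8 open 0.0698 F [-1.1  0.5  0.2]
[[260.69597523 209.19963744]]
```

View pics/n3_w.png

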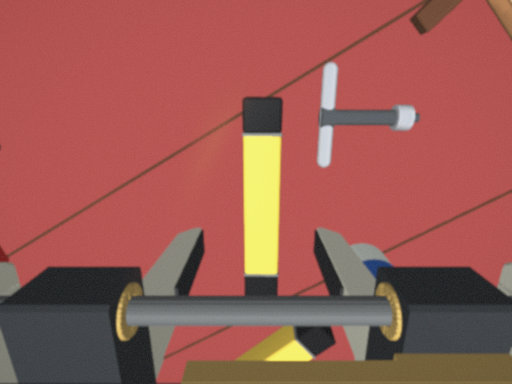

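Request:
carry_out([
  {"linear":[0.004,0.04,0.002],"yaw":0},
  {"linear":[0.004,0.08,0.002],"yaw":0},
  {"linear":[0.004,0.105,0.002],"yaw":0},
  {"linear":[0.004,0.113,0.002],"yaw":0},
  {"linear":[0.004,0.113,0.002],"yaw":0},
])

```text
t: 20.05
tool_pos: [0.4622, -0.0942, -0.0126]
orientation: [-1.538, 0.405, -0.421]
force: [0.1, -0.3, 0.2]
opening: 0.0696
```

Request:
carry_out([
  {"linear":[0,0,0],"yaw":0},
  {"linear":[0,0,0],"yaw":0},
  {"linear":[0,0,0],"yaw":0},
  {"linear":[0,0,0],"yaw":0},
  {"linear":[0,0,0],"yaw":0},
], gripper=0, newtons=4)

```text
t: 20.68
tool_pos: [0.4623, -0.0943, -0.0125]
orientation: [-1.538, 0.405, -0.421]
force: [-0.8, 0.4, 3.2]
opening: 0.0338
```

Request:
carry_out([
  {"linear":[0,-0.01,0],"yaw":0},
  {"linear":[0,-0.02,0],"yaw":0},
  {"linear":[0,-0.025,0],"yaw":0},
  {"linear":[0,-0.025,0],"yaw":0},
])

```text
t: 21.18
tool_pos: [0.463, -0.0944, 0.0134]
orientation: [-1.538, 0.404, -0.423]
force: [1.4, -1.1, -0.5]
opening: 0.0339
```

```bash
python3 - <<'E'
from h import *
plan([.4632,-.0962,-.018],-30.1); snap('n4')
crop(cv2.imread('pics/n4_scene.png'),200,110,340,250,5,'n4c.png')
E
```

```text
t 21.18 xang -30.2 pos [ 0.463  -0.0944  0.0134] q6 -77->-72 | lin [0.0007, 0.0315, -0.0014] yaw -0.004 rows 0.5 open 0.0339 F [ 1.4 -1.1 -0.5]
```

View pics/n4c.png

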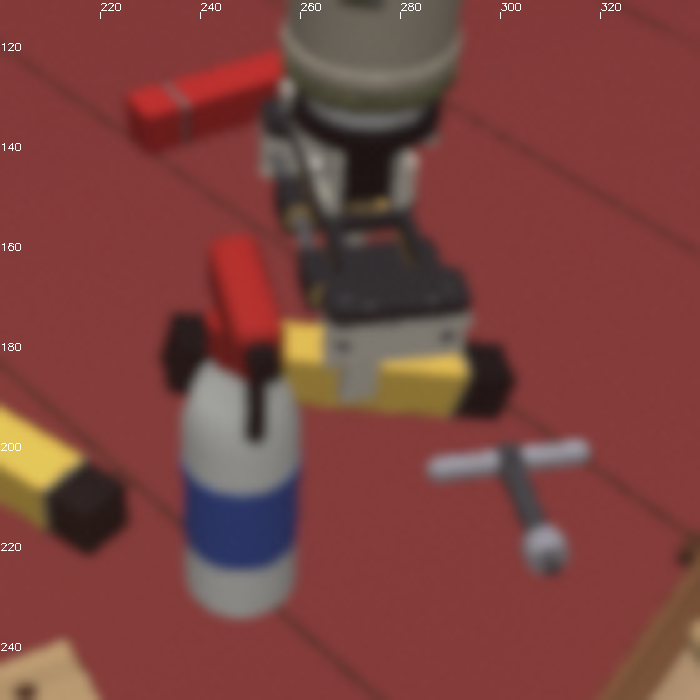

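The left cap rose from row 190 to row 181 while the right cap stayed at (298,187), so the heavy end is again on the tool's −x side. I'll lower, flip above bottle height and regrasp.

Request:
carry_out([
  {"linear":[0,0.012,0],"yaw":0},
  {"linear":[0,0.022,0],"yaw":0},
  {"linear":[0,0.027,0],"yaw":0},
  {"linear":[0,0.027,0],"yaw":0},
])

```text
t: 21.72
tool_pos: [0.4624, -0.0943, -0.0148]
orientation: [-1.538, 0.405, -0.421]
force: [0.6, 0.5, -1.3]
opening: 0.0337
```

Request:
carry_out([
  {"linear":[0,0,0],"yaw":0},
  {"linear":[0,0,0],"yaw":0},
  {"linear":[0,-0.05,0],"yaw":0},
  {"linear":[0,-0.11,0],"yaw":0},
  {"linear":[0,-0.17,0],"yaw":0},
], gripper=0.7)

```text
t: 22.35
tool_pos: [0.4605, -0.0926, 0.157]
orientation: [-1.538, 0.405, -0.421]
force: [0.8, -0.4, 0.3]
opening: 0.0651
```

Request:
carry_out([
  {"linear":[-0.02,-0.05,0],"yaw":0.1},
  {"linear":[-0.03,-0.06,0],"yaw":0.28},
  {"linear":[-0.03,-0.06,0],"yaw":0.46},
  {"linear":[-0.03,-0.06,0],"yaw":0.64},
  {"linear":[-0.03,-0.06,0],"yaw":0.82},
])

```text
t: 22.98
tool_pos: [0.4341, -0.077, 0.2169]
orientation: [-1.307, 1.037, -1.057]
force: [1.4, 0.9, 0.5]
opening: 0.0651
```

Request:
carry_out([
  {"linear":[0,0,0],"yaw":0.18},
  {"linear":[0,0,0],"yaw":0.36},
  {"linear":[0,0,0],"yaw":0.54},
  {"linear":[0,0,0],"yaw":0.72},
  {"linear":[0,0,0],"yaw":0.9},
])

```text
t: 23.6
tool_pos: [0.434, -0.0769, 0.217]
orientation: [-0.797, 1.683, -1.705]
force: [0.5, -0.1, 0.7]
opening: 0.0651
```

Request:
carry_out([
  {"linear":[0,0,0],"yaw":0.18},
  {"linear":[0,0,0],"yaw":0.36},
  {"linear":[0,0,0],"yaw":0.54},
  {"linear":[0,0,0],"yaw":0.72},
  {"linear":[0,0,0],"yaw":0.9},
])

```text
t: 24.22
tool_pos: [0.4339, -0.0769, 0.2171]
orientation: [-0.035, -2.204, 2.224]
force: [0.2, 0.0, 0.4]
opening: 0.0648
```

```bash
python3 - <<'E'
from h import *
plan([.4632,-.0962,-.018],149.9)
W=cam('wrist'); im=robot.read_camera('wrist'); cv2.imwrite('pics/n5_w.png',im); print(proj(W,[[.4632,-.0962,.034]]))
E
```

```text
t 24.23 xang 178.7 pos [ 0.4339 -0.0769  0.2171] q6 75->108 | lin [-0.0276, 0.2355, 0.0165] yaw 0.503 rows 3.8 open 0.0648 F [0.2 0.  0.4]
[[271.52155051 148.94600929]]
```

View pics/n5_w.png

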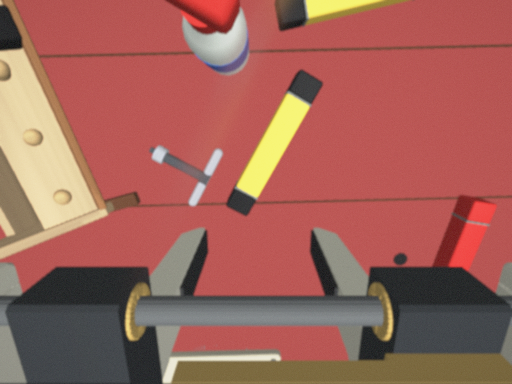

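```bash
python3 - <<'E'
from h import *
plan([.459,-.0937,.08],149.9)
E
```

```text
t 24.27 xang 178.2 pos [ 0.434  -0.0769  0.2171] q6 75->109 | lin [-0.0244, 0.1375, 0.0147] yaw 0.493 rows 2.6 open 0.0651 F [-0.1  0.2 -0.3]
```

Request:
carry_out([
  {"linear":[-0.01,0,0.008],"yaw":0.18},
  {"linear":[-0.025,0,0.016],"yaw":0.36},
  {"linear":[-0.025,0.04,0.016],"yaw":0.503},
  {"linear":[-0.025,0.09,0.016],"yaw":0.503},
  {"linear":[-0.025,0.137,0.016],"yaw":0.503},
])

```text
t: 24.9
tool_pos: [0.4595, -0.095, 0.0792]
orientation: [-0.536, -1.919, 1.933]
force: [0.8, -0.4, -0.8]
opening: 0.0648
```

```bash
python3 - <<'E'
from h import *
plan([.459,-.0937,-.018],149.9)
W=cam('wrist'); im=robot.read_camera('wrist'); cv2.imwrite('pics/n6_w.png',im); print(proj(W,[[.4632,-.0962,.034]]))
plan([.459,-.0937,-.018],149.9)
E
```

```text
t 24.9 xang 149.5 pos [ 0.4595 -0.095   0.0792] q6 103->109 | lin [0.0024, 0.0972, -0.0012] yaw -0.008 rows 1.6 open 0.0648 F [ 0.8 -0.4 -0.8]
[[257.11430034 201.06454498]]
t 24.95 xang 149.5 pos [ 0.4551 -0.0937  0.0724] q6 103->109 | lin [-0.0031, 0.0904, -0.0024] yaw -0.009 rows 1.4 open 0.065 F [-2.9  1.6 -5.9]
```

View pics/n6_w.png

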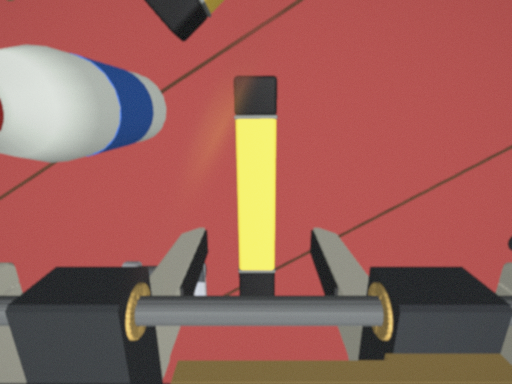

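Request:
carry_out([
  {"linear":[0.002,0.03,-0.001],"yaw":0},
  {"linear":[0.002,0.06,-0.001],"yaw":0},
  {"linear":[0.002,0.085,-0.001],"yaw":0},
  {"linear":[0.002,0.093,-0.001],"yaw":0},
  {"linear":[0.002,0.093,-0.001],"yaw":0},
])

```text
t: 25.58
tool_pos: [0.4541, -0.0924, -0.0201]
orientation: [-0.525, -1.917, 1.929]
force: [-0.8, 0.5, 0.5]
opening: 0.0648
```

Request:
carry_out([
  {"linear":[0,0,0],"yaw":0},
  {"linear":[0,0,0],"yaw":0},
  {"linear":[0,0,0],"yaw":0},
  {"linear":[0,0,0],"yaw":0},
], gripper=0)

```text
t: 26.08
tool_pos: [0.4546, -0.0925, -0.0196]
orientation: [-0.526, -1.917, 1.929]
force: [0.1, 1.0, 2.3]
opening: 0.0341
```

```bash
python3 - <<'E'
from h import *
plan([.459,-.0937,-.018],149.9)
E
```

```text
t 26.07 xang 149.6 pos [ 0.4546 -0.0925 -0.0196] q6 103->109 | lin [-0.0044, -0.0016, -0.0012] yaw -0.009 rows 0.1 open 0.0341 F [0.1 1.  2.3]
```

Request:
carry_out([
  {"linear":[0.003,-0.011,0],"yaw":0},
  {"linear":[0.009,-0.022,0],"yaw":0},
  {"linear":[0.015,-0.032,0],"yaw":0},
  {"linear":[0.022,-0.04,0],"yaw":0},
  {"linear":[0.03,-0.048,0],"yaw":0},
])

```text
t: 26.7
tool_pos: [0.4284, -0.0767, 0.029]
orientation: [-0.526, -1.917, 1.929]
force: [0.5, -0.2, -1.0]
opening: 0.0341
```

Request:
carry_out([
  {"linear":[0.007,-0.007,0],"yaw":0},
  {"linear":[0.007,-0.007,0],"yaw":0},
])

```text
t: 26.95
tool_pos: [0.4222, -0.0728, 0.0365]
orientation: [-0.527, -1.918, 1.93]
force: [1.1, 1.3, -0.1]
opening: 0.0339
```

Request:
carry_out([
  {"linear":[0,0,0],"yaw":0},
  {"linear":[0,0,0],"yaw":0},
  {"linear":[0,-0.03,0],"yaw":0},
  {"linear":[0,-0.08,0],"yaw":0},
  {"linear":[0,-0.13,0],"yaw":0},
], newtons=45)

```text
t: 27.58
tool_pos: [0.4213, -0.0719, 0.167]
orientation: [-0.525, -1.917, 1.929]
force: [0.5, -0.3, -2.1]
opening: 0.0342
```

```bash
python3 - <<'E'
from h import *
s=robot.read_state(); R=Ro.from_rotvec(s['orientation']).as_matrix()
plan([.40,.05,.20],-75.7)
snap('n7')
im=cv2.imread('pics/n7_scene.png'); P,c=tubebox(s['tool_pos'],s=-.0095,n=.0054,ang=np.arctan2(-R[1,0],-R[0,0])); draw(im,cam('scene'),P); crop(im,200,80,360,240,4,'n7c.png')
E
```

```text
t 27.57 xang 149.6 pos [ 0.4213 -0.0719  0.167 ] q6 104->-7 | lin [0.0799, -0.0338, -0.0941] yaw -2.352 rows 12.6 open 0.0342 F [ 0.5 -0.3 -2.1]
```

View pics/n7c.png

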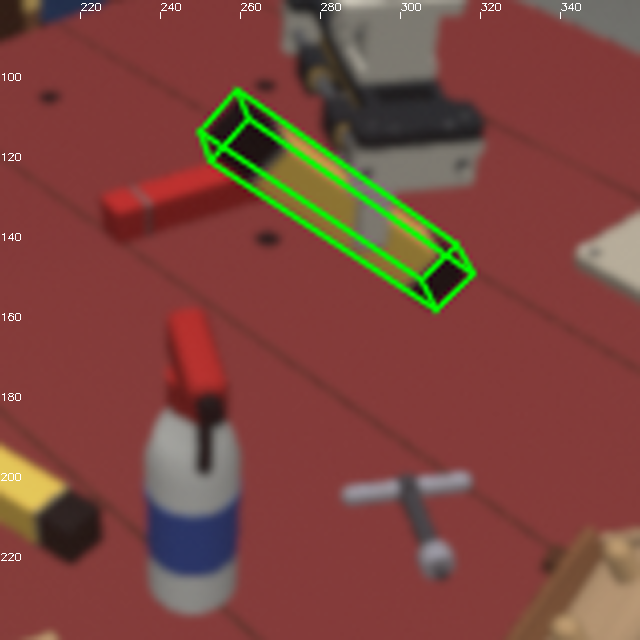

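The model fits. The tube is heavy end down at about 40°, and the bottle and key are untouched. Next I carry it to slot 2.

Request:
carry_out([
  {"linear":[0.02,-0.03,-0.01],"yaw":-0.18},
  {"linear":[0.04,-0.05,-0.04],"yaw":-0.36},
  {"linear":[0.06,-0.053,-0.07],"yaw":-0.54},
  {"linear":[0.08,-0.053,-0.094],"yaw":-0.72},
  {"linear":[0.08,-0.053,-0.094],"yaw":-0.9},
])

```text
t: 28.25
tool_pos: [0.4027, 0.051, 0.2258]
orientation: [-0.377, 2.001, -2.022]
force: [-0.0, 0.1, -2.4]
opening: 0.0338
```

```bash
python3 - <<'E'
from h import *
print(slot(2,s=-.0095,n=.0054)); plan(slot(2,s=-.0095,n=.0054,dz=.14),-75.7)
E
```

```text
[0.51329959 0.22843247 0.0760279 ]
t 28.25 xang -158.4 pos [0.4027 0.051  0.2258] q6 69->10 | lin [-0.1682, 0.0093, -0.1243] yaw -1.442 rows 7.7 open 0.0338 F [-0.   0.1 -2.4]
```

Request:
carry_out([
  {"linear":[-0.03,0,-0.02],"yaw":-0.18},
  {"linear":[-0.06,0,-0.05],"yaw":-0.36},
  {"linear":[-0.1,0,-0.08],"yaw":-0.54},
  {"linear":[-0.14,0,-0.11],"yaw":-0.72},
  {"linear":[-0.168,0,-0.124],"yaw":-0.9},
])

```text
t: 28.88
tool_pos: [0.5135, 0.2303, 0.2239]
orientation: [-1.059, 1.406, -1.426]
force: [0.2, -0.2, -2.3]
opening: 0.0338
```

```bash
python3 - <<'E'
from h import *
plan(slot(2,s=-.0095,n=.0054,dz=.12),-75.7)
E
```

```text
t 28.88 xang -106.4 pos [0.5135 0.2303 0.2239] q6 36->10 | lin [0.0017, 0.0278, 0.0] yaw -0.535 rows 2.9 open 0.0338 F [ 0.2 -0.2 -2.3]
```

Request:
carry_out([
  {"linear":[0.002,0,0],"yaw":-0.18},
  {"linear":[0.002,0,0],"yaw":-0.36},
  {"linear":[0.002,0.01,0],"yaw":-0.535},
  {"linear":[0.002,0.025,0],"yaw":-0.535},
  {"linear":[0.002,0.025,0],"yaw":-0.535},
])

```text
t: 29.5
tool_pos: [0.5118, 0.2276, 0.1961]
orientation: [-1.321, 1.02, -1.035]
force: [0.1, 0.5, -2.5]
opening: 0.0336
```

```bash
python3 - <<'E'
from h import *
plan(slot(2,s=-.0095,n=.0054,dz=.004),-75.7)
s=robot.read_state()
snap('n8',('scene',))
im=cv2.imread('pics/n8_scene.png'); P,c=tubebox(s['tool_pos'],s=-.0095,n=.0054); draw(im,cam('scene'),P); crop(im,260,130,430,310,4,'n8c.png')
E
```

```text
t 29.5 xang -75.9 pos [0.5118 0.2276 0.1961] q6 5->10 | lin [-0.0017, 0.1161, 0.0015] yaw -0.005 rows 1.9 open 0.0336 F [ 0.1  0.5 -2.5]
```

View pics/n8c.png

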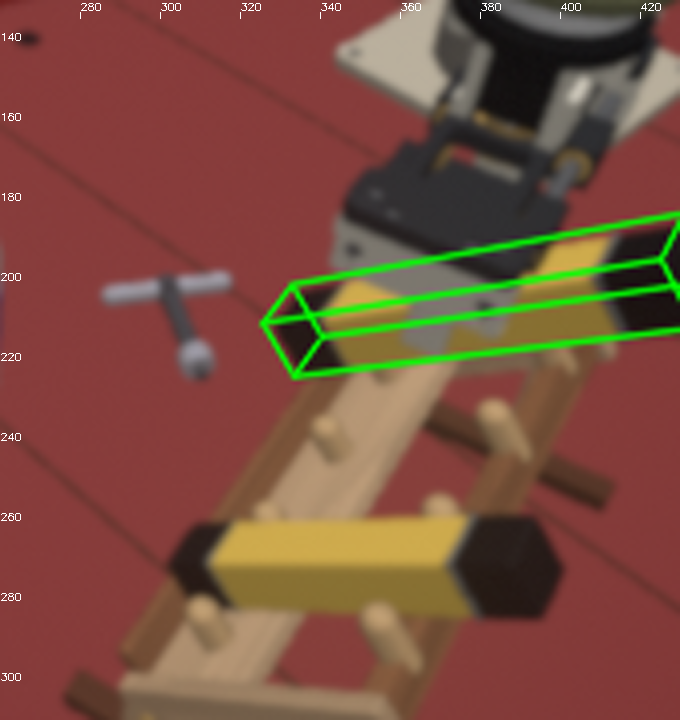

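Good fit. Descending into slot 2.

Request:
carry_out([
  {"linear":[-0.002,0.03,0.0015],"yaw":0},
  {"linear":[-0.002,0.06,0.0015],"yaw":0},
  {"linear":[-0.002,0.085,0.0015],"yaw":0},
  {"linear":[-0.002,0.1,0.0015],"yaw":0},
  {"linear":[-0.002,0.102,0.0015],"yaw":0},
])

```text
t: 30.18
tool_pos: [0.5134, 0.2289, 0.0946]
orientation: [-1.321, 1.02, -1.035]
force: [-0.4, -0.1, -2.8]
opening: 0.0338
```

Request:
carry_out([
  {"linear":[0,0.005,0],"yaw":0},
  {"linear":[0,0.009,0],"yaw":0},
  {"linear":[0,0.011,0],"yaw":0},
  {"linear":[0,0.011,0],"yaw":0},
])

```text
t: 30.68
tool_pos: [0.5134, 0.2288, 0.0836]
orientation: [-1.321, 1.02, -1.035]
force: [0.7, 0.3, -3.2]
opening: 0.0338
```

```bash
python3 - <<'E'
from h import *
plan(slot(2,s=-.0095,n=.0054,dz=.0),-75.7)
E
```

```text
t 30.68 xang -76.0 pos [0.5134 0.2288 0.0836] q6 5->10 | lin [0.0003, 0.0076, -0.0002] yaw -0.007 rows 0.1 open 0.0338 F [ 0.7  0.3 -3.2]
```

Request:
carry_out([
  {"linear":[0,0.002,0],"yaw":0},
  {"linear":[0,0.004,0],"yaw":0},
  {"linear":[0,0.005,0],"yaw":0},
])

```text
t: 31.05
tool_pos: [0.5155, 0.2281, 0.0819]
orientation: [-1.319, 1.017, -1.038]
force: [-3.8, -8.0, 18.6]
opening: 0.0336
```

Request:
carry_out([
  {"linear":[0,0,0],"yaw":0},
  {"linear":[0,0,0],"yaw":0},
  {"linear":[0,0,0],"yaw":0},
], newtons=3)

```text
t: 31.42
tool_pos: [0.5157, 0.2282, 0.082]
orientation: [-1.318, 1.016, -1.039]
force: [0.9, -1.2, 0.1]
opening: 0.0337
```

Request:
carry_out([
  {"linear":[0,0,0],"yaw":0},
  {"linear":[0,0,0],"yaw":0},
  {"linear":[0,0,0],"yaw":0},
  {"linear":[0,0,0],"yaw":0},
], gripper=0.55)

```text
t: 31.92
tool_pos: [0.5157, 0.2282, 0.0819]
orientation: [-1.318, 1.016, -1.038]
force: [-0.3, 0.2, -0.9]
opening: 0.0511
```

Request:
carry_out([
  {"linear":[0,-0.03,0],"yaw":0},
  {"linear":[0,-0.08,0],"yaw":0},
  {"linear":[0,-0.13,0],"yaw":0},
  {"linear":[0,-0.18,0],"yaw":0},
])

```text
t: 32.42
tool_pos: [0.514, 0.2301, 0.2635]
orientation: [-1.318, 1.016, -1.038]
force: [0.6, 0.9, -0.4]
opening: 0.0512
```

```bash
python3 - <<'E'
from h import *
plan([.60,-.19,.25],-78.8)
snap('p1',('scene',))
im=cv2.imread('pics/p1_scene.png')
for k in (2,3): P,c=tubebox(slot(k)); draw(im,cam('scene'),P)
crop(im,260,180,430,340,4,'p1d.png')
E
```

```text
t 32.42 xang -76.0 pos [0.514  0.2301 0.2635] q6 5->-29 | lin [0.4282, 0.0187, -0.0184] yaw 0.050 rows 6.9 open 0.0512 F [ 0.6  0.9 -0.4]
```

View pics/p1d.png

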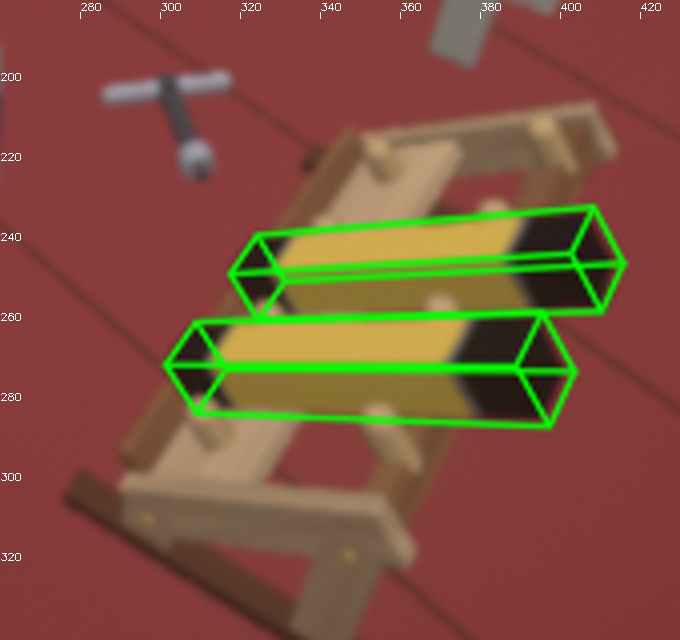

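Both tubes are home. The last is the far tube at (307,154); I pass above the bottle at z 0.25.

Request:
carry_out([
  {"linear":[0.1,0.005,-0.005],"yaw":0.02},
  {"linear":[0.2,0.005,-0.01],"yaw":0.05},
  {"linear":[0.3,0.005,-0.015],"yaw":0.05},
  {"linear":[0.4,0.005,-0.018],"yaw":0.05},
  {"linear":[0.43,0.01,-0.018],"yaw":0.05},
], gripper=0.75)

```text
t: 33.1
tool_pos: [0.5788, -0.0775, 0.2684]
orientation: [-1.288, 1.047, -1.079]
force: [1.6, 0.6, 0.5]
opening: 0.07
```

```bash
python3 - <<'E'
from h import *
plan([.6393,-.2039,.12],-78.8)
E
```

```text
t 33.1 xang -78.8 pos [ 0.5788 -0.0775  0.2684] q6 -24->-29 | lin [0.1342, 0.1505, 0.0322] yaw -0.000 rows 3.3 open 0.07 F [1.6 0.6 0.5]
```

Request:
carry_out([
  {"linear":[0.06,0,0.015],"yaw":0},
  {"linear":[0.12,0.0,0.03],"yaw":0},
  {"linear":[0.134,0.04,0.032],"yaw":0},
  {"linear":[0.134,0.1,0.032],"yaw":0},
  {"linear":[0.134,0.14,0.032],"yaw":0},
])

```text
t: 33.72
tool_pos: [0.6374, -0.2037, 0.1265]
orientation: [-1.289, 1.051, -1.077]
force: [0.6, 0.7, -0.9]
opening: 0.0695
```

```bash
python3 - <<'E'
from h import *
W=cam('wrist'); im=robot.read_camera('wrist'); cv2.imwrite('pics/p2_w.png',im); print(proj(W,[[.6393,-.2039,.034]]))
plan([.6393,-.2039,-.018],-78.8)
E
```

```text
[[259.30302337 188.94540974]]
t 33.77 xang -78.9 pos [ 0.6346 -0.2024  0.1203] q6 -33->-29 | lin [0.0017, 0.1383, 0.0032] yaw -0.001 rows 2.2 open 0.0699 F [-2.2  1.2 -5.4]
```

View pics/p2_w.png

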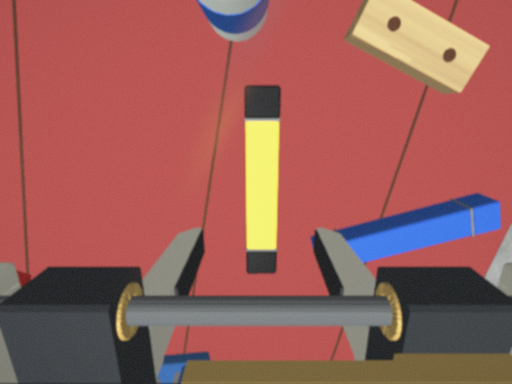

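```bash
python3 - <<'E'
from h import *
W=cam('wrist'); s=robot.read_state(); R=Ro.from_rotvec(s['orientation']).as_matrix()
c=np.array([.6393,-.2039,.03])
for zz in (.035,.043,.052):
  for sx in(-.0075,.0075): print(zz,sx,[proj(W,[c+R[:,2]*sg*zz+R[:,0]*sx]).round(0).tolist() for sg in (1,-1)])
E
```

```text
0.035 -0.0075 [[[297.0, 185.0]], [[228.0, 185.0]]]
0.035 0.0075 [[[296.0, 199.0]], [[228.0, 199.0]]]
0.043 -0.0075 [[[305.0, 185.0]], [[220.0, 185.0]]]
0.043 0.0075 [[[304.0, 199.0]], [[220.0, 199.0]]]
0.052 -0.0075 [[[314.0, 185.0]], [[211.0, 185.0]]]
0.052 0.0075 [[[313.0, 199.0]], [[212.0, 199.0]]]
```

Fingers clear the blue bar, whose end is at (315,240). Descending.

Request:
carry_out([
  {"linear":[0.002,0.04,0.004],"yaw":0},
  {"linear":[0.002,0.08,0.004],"yaw":0},
  {"linear":[0.002,0.115,0.004],"yaw":0},
  {"linear":[0.002,0.134,0.004],"yaw":0},
  {"linear":[0.002,0.136,0.004],"yaw":0},
])

```text
t: 34.4
tool_pos: [0.6394, -0.2036, -0.0165]
orientation: [-1.292, 1.059, -1.07]
force: [0.2, 0.6, 0.6]
opening: 0.0699
```

Request:
carry_out([
  {"linear":[0,0,0],"yaw":0},
  {"linear":[0,0,0],"yaw":0},
  {"linear":[0,0,0],"yaw":0},
  {"linear":[0,0,0],"yaw":0},
  {"linear":[0,0,0],"yaw":0},
], gripper=0, newtons=4)

```text
t: 35.02
tool_pos: [0.6401, -0.2038, -0.0157]
orientation: [-1.291, 1.058, -1.071]
force: [1.0, 0.0, 3.6]
opening: 0.0345
```

Request:
carry_out([
  {"linear":[0,-0.01,0],"yaw":0},
  {"linear":[0,-0.02,0],"yaw":0},
  {"linear":[0,-0.025,0],"yaw":0},
  {"linear":[0,-0.025,0],"yaw":0},
])

```text
t: 35.52
tool_pos: [0.6404, -0.2042, 0.0103]
orientation: [-1.291, 1.056, -1.072]
force: [0.7, -1.2, -0.8]
opening: 0.0337
```

```bash
python3 - <<'E'
from h import *
plan([.6393,-.2039,-.018],-78.8); snap('p4')
a=cv2.imread('pics/p4_scene.png'); b=cv2.imread('pics/scene0.png')
crop(np.hstack([a[110:230,140:270],b[110:230,140:270]]),0,0,260,120,3,'p4c.png')
E
```

```text
t 35.52 xang -78.9 pos [ 0.6404 -0.2042  0.0103] q6 -33->-29 | lin [-0.0007, 0.0283, -0.0013] yaw -0.001 rows 0.5 open 0.0337 F [ 0.7 -1.2 -0.8]
```

View pics/p4c.png

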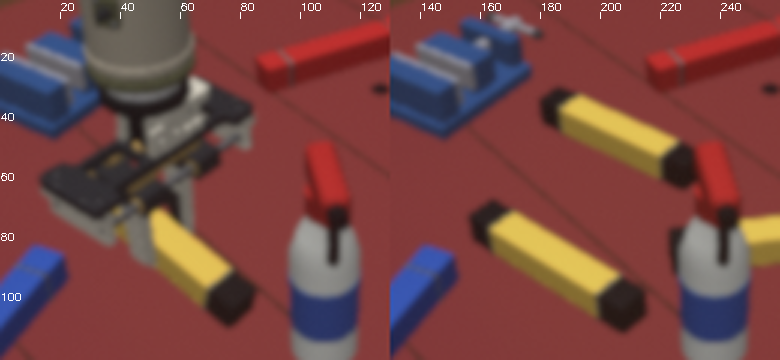

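The heavy end is again on the −x side. A flip here would bring joint 6 near its limit at about 150°. So I'll carry the tube a little to a clear spot, turned by 25°, set it down there and flip.

```bash
python3 - <<'E'
from h import *
plan([.56,-.22,.03],-53.7)
E
```

```text
t 35.58 xang -78.9 pos [ 0.6403 -0.2043  0.0099] q6 -33->-58 | lin [-0.0, -0.0208, -0.0816] yaw -0.439 rows 2.4 open 0.0341 F [-0.5 -2.   0.3]
```

Request:
carry_out([
  {"linear":[0,0,0],"yaw":0},
  {"linear":[0,0,0],"yaw":0},
  {"linear":[0,-0.02,-0.01],"yaw":-0.1},
  {"linear":[0,-0.02,-0.05],"yaw":-0.28},
  {"linear":[0,-0.02,-0.08],"yaw":-0.44},
], newtons=45)

```text
t: 36.2
tool_pos: [0.5599, -0.2195, 0.0285]
orientation: [-1.445, 0.719, -0.733]
force: [-0.1, -0.2, -3.2]
opening: 0.0336
```

```bash
python3 - <<'E'
from h import *
plan([.56,-.22,.012],-53.7)
E
```

```text
t 36.2 xang -53.3 pos [ 0.5599 -0.2195  0.0285] q6 -63->-58 | lin [0.0003, 0.0165, -0.0003] yaw 0.007 rows 0.3 open 0.0336 F [-0.1 -0.2 -3.2]
```

Request:
carry_out([
  {"linear":[0,0.01,0],"yaw":0},
  {"linear":[0,0.017,0],"yaw":0},
  {"linear":[0,0.017,0],"yaw":0},
])

```text
t: 36.58
tool_pos: [0.5601, -0.2191, 0.0106]
orientation: [-1.445, 0.721, -0.732]
force: [0.3, 0.2, -3.4]
opening: 0.0338
```

Request:
carry_out([
  {"linear":[0,0.0,0],"yaw":0},
  {"linear":[0,0.008,0],"yaw":0},
  {"linear":[0,0.018,0],"yaw":0},
  {"linear":[0,0.026,0],"yaw":0},
  {"linear":[0,0.028,0],"yaw":0},
], newtons=4)

```text
t: 37.2
tool_pos: [0.5602, -0.2189, -0.0177]
orientation: [-1.445, 0.721, -0.732]
force: [-1.4, 0.9, 5.9]
opening: 0.034
```

Request:
carry_out([
  {"linear":[0,0,0],"yaw":0},
  {"linear":[0,0,0],"yaw":0},
  {"linear":[0,-0.03,0],"yaw":0},
  {"linear":[0,-0.08,0],"yaw":0},
  {"linear":[0,-0.09,0],"yaw":0.1},
], gripper=0.75)

```text
t: 37.83
tool_pos: [0.5622, -0.22, 0.0769]
orientation: [-1.415, 0.794, -0.815]
force: [0.1, -0.3, 0.0]
opening: 0.0694
```

Request:
carry_out([
  {"linear":[0,0,0],"yaw":0.18},
  {"linear":[0,0,0],"yaw":0.36},
  {"linear":[0,0,0],"yaw":0.54},
  {"linear":[0,0,0],"yaw":0.72},
  {"linear":[0,0,0],"yaw":0.9},
])

```text
t: 38.45
tool_pos: [0.562, -0.2199, 0.0769]
orientation: [-1.004, 1.464, -1.483]
force: [-0.9, 0.3, -0.1]
opening: 0.0699
```

Request:
carry_out([
  {"linear":[0,0,0],"yaw":0.18},
  {"linear":[0,0,0],"yaw":0.36},
  {"linear":[0,0,0],"yaw":0.54},
  {"linear":[0,0,0],"yaw":0.72},
  {"linear":[0,0,0],"yaw":0.9},
])

```text
t: 39.08
tool_pos: [0.5619, -0.2198, 0.0768]
orientation: [-0.296, 2.051, -2.064]
force: [-0.5, -0.2, -0.4]
opening: 0.0696
```

Request:
carry_out([
  {"linear":[0,0,0],"yaw":0.18},
  {"linear":[0,0,0],"yaw":0.36},
  {"linear":[0,0,0],"yaw":0.54},
  {"linear":[0,0,0],"yaw":0.72},
  {"linear":[0,0,0],"yaw":0.9},
])

```text
t: 39.7
tool_pos: [0.5617, -0.2198, 0.0767]
orientation: [-0.603, -1.877, 1.879]
force: [0.6, 0.7, 0.2]
opening: 0.0698
```

```bash
python3 - <<'E'
from h import *
plan([.56,-.22,-.018],126.5)
W=cam('wrist'); im=robot.read_camera('wrist'); cv2.imwrite('pics/p5_w.png',im)
hsv=cv2.cvtColor(im,cv2.COLOR_BGR2HSV); m=cv2.inRange(hsv,(22,120,120),(38,255,255)); n,lab,st,ce=cv2.connectedComponentsWithStats(m)
for i in range(1,n):
    if st[i,4]<2000: continue
    p=np.argwhere(lab==i)[:,::-1].astype(float); g=ray(W,p,.034)[:,:2]; mu=g.mean(0); w,v=np.linalg.eigh(np.cov((g-mu).T)); e=v[:,1]
    r=cv2.minAreaRect(g.astype(np.float32)*1000); print(st[i],mu.round(4),'rect',np.round(r[0],1),np.round(r[1],1),'ang',np.degrees(np.arctan2(e[1],e[0])).round(1)%180)
E
```

```text
t 39.7 xang 145.1 pos [ 0.5617 -0.2198  0.0767] q6 99->122 | lin [0.0024, 0.0947, 0.0015] yaw 0.325 rows 1.7 open 0.0698 F [0.6 0.7 0.2]
[ 219  126   86  153 5721] [ 0.5634 -0.223 ] rect [ 560.5 -218.9] [ 33.2 135.4] ang 126.6
```

View pics/p5_w.png

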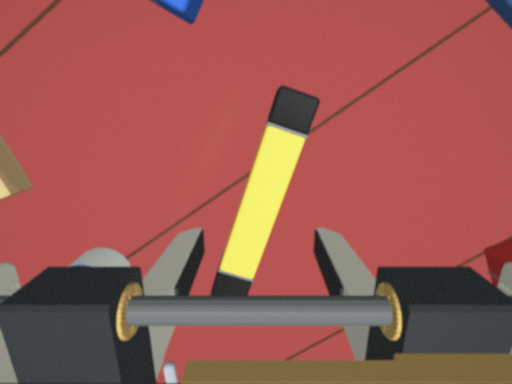

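```bash
python3 - <<'E'
from h import *
plan([.5563,-.2133,-.018],126.6)
E
```

```text
t 39.75 xang 144.6 pos [ 0.5617 -0.2198  0.0767] q6 99->122 | lin [0.0093, 0.0946, -0.0018] yaw 0.314 rows 1.7 open 0.0699 F [-0.  -0.3  0.5]
```

Request:
carry_out([
  {"linear":[0.009,0.01,0.002],"yaw":0.18},
  {"linear":[0.009,0.03,0.002],"yaw":0.325},
  {"linear":[0.009,0.06,0.002],"yaw":0.325},
  {"linear":[0.009,0.09,0.002],"yaw":0.325},
  {"linear":[0.009,0.095,0.002],"yaw":0.325},
])

```text
t: 40.38
tool_pos: [0.5522, -0.2156, -0.0209]
orientation: [-0.851, -1.659, 1.657]
force: [0.4, 0.2, 0.6]
opening: 0.0695
```

Request:
carry_out([
  {"linear":[0,0,0],"yaw":0},
  {"linear":[0,0,0],"yaw":0},
  {"linear":[0,0,0],"yaw":0},
  {"linear":[0,0,0],"yaw":0},
  {"linear":[0,0,0],"yaw":0},
], gripper=0)

```text
t: 41.0
tool_pos: [0.5532, -0.2158, -0.0199]
orientation: [-0.853, -1.66, 1.657]
force: [1.4, 2.1, 4.7]
opening: 0.0341
```

```bash
python3 - <<'E'
from h import *
plan([.5563,-.2133,-.018],126.6)
s=robot.read_state(); d=np.array([.5605,-.2189])-np.array(s['tool_pos'][:2]); print('s=',-d@-np.array([np.cos(np.radians(126.6)),np.sin(np.radians(126.6))]))
E
```

```text
t 41.0 xang 126.1 pos [ 0.5532 -0.2158 -0.0199] q6 118->122 | lin [0.0002, -0.0018, -0.004] yaw -0.009 rows 0.1 open 0.0341 F [1.4 2.1 4.7]
s= -0.006842366962619421
```

Request:
carry_out([
  {"linear":[0.003,-0.011,0],"yaw":0},
  {"linear":[0.009,-0.022,0],"yaw":0},
  {"linear":[0.015,-0.032,0],"yaw":0},
  {"linear":[0.022,-0.04,0],"yaw":0},
  {"linear":[0.03,-0.049,0],"yaw":0},
])

```text
t: 41.62
tool_pos: [0.5347, -0.191, 0.0296]
orientation: [-0.853, -1.66, 1.657]
force: [0.5, -0.1, -2.0]
opening: 0.0345
```

Request:
carry_out([
  {"linear":[0.007,-0.007,0],"yaw":0},
  {"linear":[0.007,-0.007,0],"yaw":0},
])

```text
t: 41.88
tool_pos: [0.5305, -0.1847, 0.0371]
orientation: [-0.853, -1.661, 1.657]
force: [0.2, 0.0, -0.1]
opening: 0.0341
```

Request:
carry_out([
  {"linear":[0,0,0],"yaw":0},
  {"linear":[0,0,0],"yaw":0},
  {"linear":[0,-0.03,0],"yaw":0},
  {"linear":[0,-0.08,0],"yaw":0},
  {"linear":[0,-0.13,0],"yaw":0},
], newtons=45)

```text
t: 42.5
tool_pos: [0.5284, -0.1842, 0.1671]
orientation: [-0.851, -1.66, 1.657]
force: [0.7, -1.1, -2.7]
opening: 0.034
```

```bash
python3 - <<'E'
from h import *
s=robot.read_state(); R=Ro.from_rotvec(s['orientation']).as_matrix()
plan([.40,.0,.22],-75.7)
snap('p7')
im=cv2.imread('pics/p7_scene.png'); P,c=tubebox(s['tool_pos'],s=-.007,n=.0051,ang=np.arctan2(-R[1,0],-R[0,0])); draw(im,cam('scene'),P); crop(im,150,60,310,240,4,'p7c.png')
E
```

```text
t 42.5 xang 126.1 pos [ 0.5284 -0.1842  0.1671] q6 119->-14 | lin [0.2241, -0.0543, -0.005] yaw -2.761 rows 14.8 open 0.034 F [ 0.7 -1.1 -2.7]
```

View pics/p7c.png

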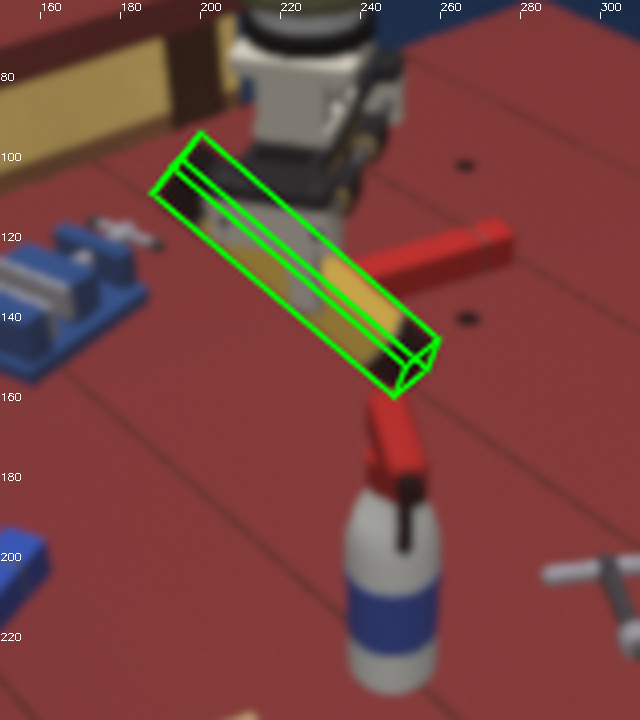

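The model fits again. Carrying to slot 1.

Request:
carry_out([
  {"linear":[0.05,-0.04,0],"yaw":-0.18},
  {"linear":[0.1,-0.054,0],"yaw":-0.36},
  {"linear":[0.15,-0.054,-0.005],"yaw":-0.54},
  {"linear":[0.2,-0.054,-0.005],"yaw":-0.72},
  {"linear":[0.224,-0.054,-0.005],"yaw":-0.9},
])

```text
t: 43.18
tool_pos: [0.4018, 0.0001, 0.2256]
orientation: [-0.057, -2.206, 2.219]
force: [0.8, 0.3, -3.5]
opening: 0.0336
```

```bash
python3 - <<'E'
from h import *
print(slot(1,s=-.007,n=.0051)); plan([.40,.12,.22],-75.7)
E
```

```text
[0.44106328 0.21223495 0.0774056 ]
t 43.17 xang 178.1 pos [4.018e-01 1.000e-04 2.256e-01] q6 85->2 | lin [0.006, 0.0049, -0.1198] yaw -1.854 rows 9.9 open 0.0336 F [ 0.8  0.3 -3.5]
```

Request:
carry_out([
  {"linear":[0.003,0,-0.02],"yaw":-0.18},
  {"linear":[0.006,0,-0.05],"yaw":-0.36},
  {"linear":[0.006,0,-0.08],"yaw":-0.54},
  {"linear":[0.006,0,-0.11],"yaw":-0.72},
  {"linear":[0.006,0,-0.12],"yaw":-0.9},
])

```text
t: 43.8
tool_pos: [0.3996, 0.1216, 0.224]
orientation: [-0.781, 1.686, -1.709]
force: [0.7, -0.4, -3.3]
opening: 0.0335
```

```bash
python3 - <<'E'
from h import *
plan(slot(1,s=-.007,n=.0051,dz=.14),-75.7)
E
```

```text
t 43.8 xang -129.9 pos [0.3996 0.1216 0.224 ] q6 50->11 | lin [-0.0961, 0.0067, -0.0265] yaw -0.946 rows 5.1 open 0.0335 F [ 0.7 -0.4 -3.3]
```

Request:
carry_out([
  {"linear":[-0.02,0,-0.005],"yaw":-0.18},
  {"linear":[-0.04,0,-0.01],"yaw":-0.36},
  {"linear":[-0.06,0,-0.015],"yaw":-0.54},
  {"linear":[-0.08,0,-0.02],"yaw":-0.72},
  {"linear":[-0.096,0,-0.0265],"yaw":-0.9},
])

```text
t: 44.42
tool_pos: [0.441, 0.2128, 0.223]
orientation: [-1.296, 1.04, -1.066]
force: [0.3, -0.2, -3.5]
opening: 0.0337
```

Request:
carry_out([
  {"linear":[0,0,0],"yaw":-0.05},
  {"linear":[0,0,0],"yaw":-0.05},
])

```text
t: 44.68
tool_pos: [0.4406, 0.2127, 0.2219]
orientation: [-1.318, 1.004, -1.028]
force: [0.1, 0.2, -4.0]
opening: 0.0338
```

```bash
python3 - <<'E'
from h import *
plan(slot(1,s=-.007,n=.0051,dz=.02),-75.7)
s=robot.read_state()
snap('p8',('scene','top'))
im=cv2.imread('pics/p8_scene.png'); P,c=tubebox(s['tool_pos'],s=-.007,n=.0051); draw(im,cam('scene'),P); crop(im,280,110,450,290,4,'p8c.png')
E
```

```text
t 44.67 xang -75.2 pos [0.4406 0.2127 0.2219] q6 5->11 | lin [-0.0007, 0.1245, -0.001] yaw 0.009 rows 2.0 open 0.0338 F [ 0.1  0.2 -4. ]
```

View pics/p8c.png

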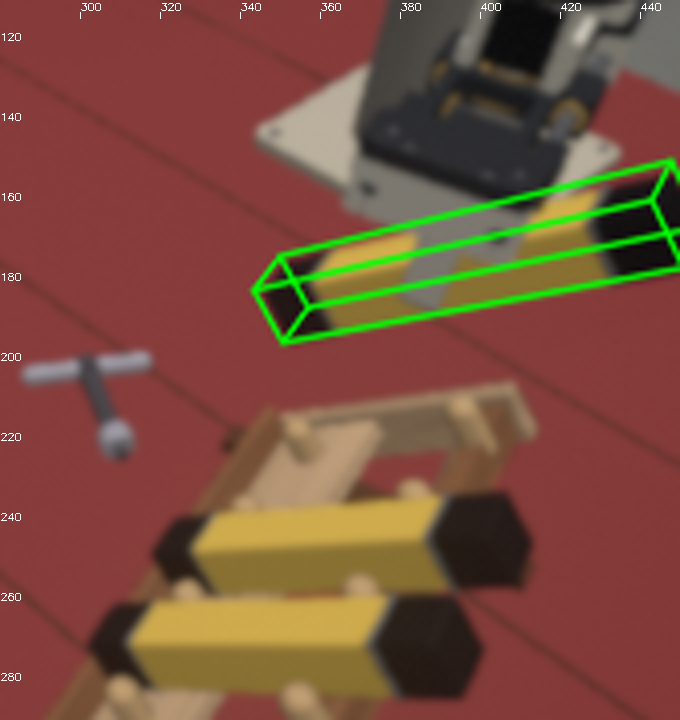

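Request:
carry_out([
  {"linear":[-0.001,0.03,-0.001],"yaw":0},
  {"linear":[-0.001,0.06,-0.001],"yaw":0},
  {"linear":[-0.001,0.09,-0.001],"yaw":0},
  {"linear":[-0.001,0.115,-0.001],"yaw":0},
  {"linear":[-0.001,0.124,-0.001],"yaw":0},
])

```text
t: 45.4
tool_pos: [0.4401, 0.2117, 0.0966]
orientation: [-1.319, 1.008, -1.03]
force: [-0.2, 0.2, -3.7]
opening: 0.0335
```

Request:
carry_out([
  {"linear":[0,0.003,0],"yaw":0},
  {"linear":[0,0.008,0],"yaw":0},
  {"linear":[0,0.012,0],"yaw":0},
  {"linear":[0,0.013,0],"yaw":0},
])

```text
t: 45.9
tool_pos: [0.4408, 0.2117, 0.0845]
orientation: [-1.318, 1.007, -1.031]
force: [-0.9, -1.4, 3.6]
opening: 0.0336
```

```bash
python3 - <<'E'
from h import *
plan(slot(1,s=-.007,n=.0051,dz=.0),-75.7)
E
```

```text
t 45.9 xang -75.4 pos [0.4408 0.2117 0.0845] q6 6->11 | lin [-0.0006, 0.0071, 0.0003] yaw 0.003 rows 0.1 open 0.0336 F [-0.9 -1.4  3.6]
```

Contact has begun: force z went from −3.7 to +3.6. I release now.

Request:
carry_out([
  {"linear":[0,0.001,0],"yaw":0},
  {"linear":[0,0.001,0],"yaw":0},
  {"linear":[0,0.001,0],"yaw":0},
], newtons=3)

```text
t: 46.28
tool_pos: [0.4413, 0.2117, 0.0839]
orientation: [-1.317, 1.006, -1.031]
force: [0.0, -1.2, 1.8]
opening: 0.0341
```

Request:
carry_out([
  {"linear":[0,0,0],"yaw":0},
  {"linear":[0,0,0],"yaw":0},
  {"linear":[0,0,0],"yaw":0},
  {"linear":[0,0,0],"yaw":0},
], gripper=0.55)

```text
t: 46.78
tool_pos: [0.4412, 0.2117, 0.0839]
orientation: [-1.317, 1.006, -1.031]
force: [0.4, 0.4, 1.1]
opening: 0.0511
```

Request:
carry_out([
  {"linear":[0,-0.03,0],"yaw":0},
  {"linear":[0,-0.08,0],"yaw":0},
  {"linear":[0,-0.13,0],"yaw":0},
  {"linear":[0,-0.18,0],"yaw":0},
])

```text
t: 47.28
tool_pos: [0.4386, 0.213, 0.2655]
orientation: [-1.317, 1.006, -1.031]
force: [0.0, -0.4, 1.5]
opening: 0.0509
```

Request:
carry_out([
  {"linear":[0.05,-0.01,0],"yaw":0},
  {"linear":[0.1,-0.01,0],"yaw":0},
  {"linear":[0.15,-0.01,0],"yaw":0},
  {"linear":[0.2,-0.01,0],"yaw":0},
  {"linear":[0.25,-0.01,0],"yaw":0},
])

```text
t: 47.9
tool_pos: [0.5018, -0.0304, 0.2782]
orientation: [-1.317, 1.006, -1.031]
force: [1.2, -0.1, -1.2]
opening: 0.0509
```

```bash
python3 - <<'E'
from h import *
snap('z1',('scene','top'))
s=robot.read_state(); print(s['t'],s['tool_pos'],s['force'])
for nme,box in(('scene',(260,180,430,340)),('top',(60,110,220,280))):
    im=cv2.imread(f'pics/z1_{nme}.png')
    raw=im.copy()
    for k in (1,2,3): P,c=tubebox(slot(k)); draw(im,cam(nme),P)
    crop(im,*box,4,f'z1d_{nme}.png')
    # yellow centroid vs model
    hsv=cv2.cvtColor(raw,cv2.COLOR_BGR2HSV)
E
```

```text
48.0 [ 0.50202796 -0.03293415  0.27769986] [-0.33444379  0.57054908 -0.43965532]
```

View pics/z1d_scene.png

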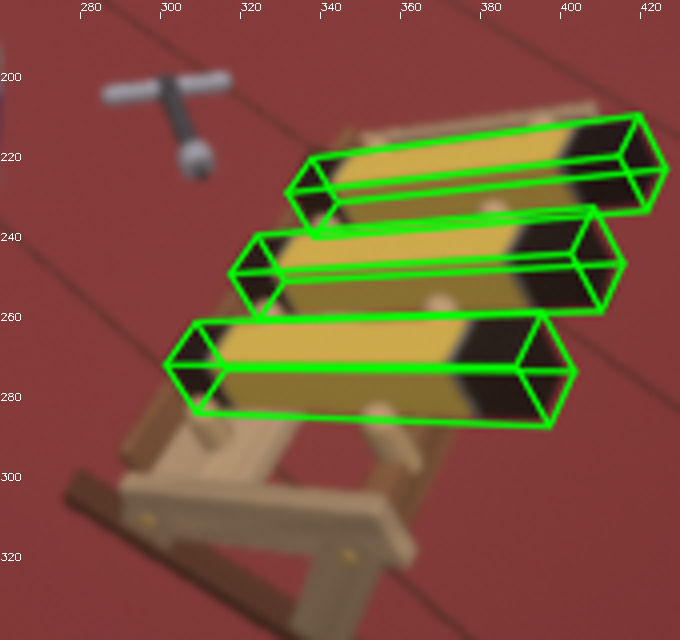

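View pics/z1d_top.png

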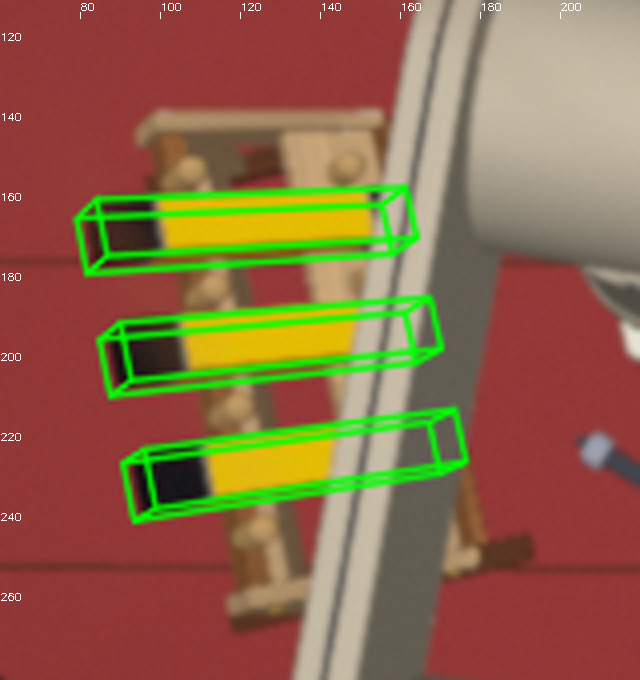

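View pics/z1_top.png

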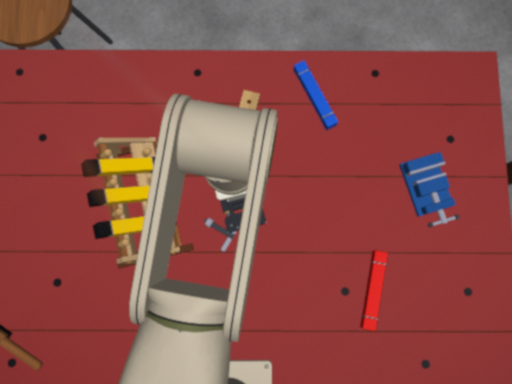

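View pics/z1_scene.png

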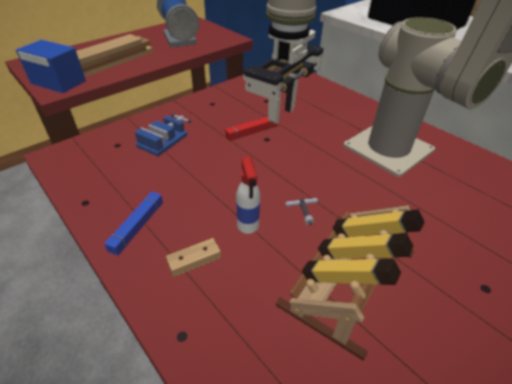

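```bash
python3 - <<'E'
from h import *
a=cv2.imread('pics/scene0.png').astype(int); b=robot.read_camera('scene').astype(int); c=cv2.imread('pics/z1_scene.png').astype(int)
for n,(x0,y0,x1,y1) in dict(spray=(234,195,262,234),vice=(135,112,192,155),wood=(165,238,222,275),key=(285,193,320,225),rack=(270,200,430,350)).items():
    d=lambda p,q:(abs(p-q).max(2)[y0:y1,x0:x1]>40).mean().round(3)
    print(n,'vs start',d(a,b),'vs 0.1s ago',d(b,c))
E
```

```text
spray vs start 0.013 vs 0.1s ago 0.0
vice vs start 0.006 vs 0.1s ago 0.0
wood vs start 0.0 vs 0.1s ago 0.0
key vs start 0.022 vs 0.1s ago 0.0
rack vs start 0.192 vs 0.1s ago 0.0
```

All three tubes lie parallel in the rack. The bottle (248,205), vice, workpiece and key are unchanged, and the gripper hangs clear. Handing in.

```bash
python3 - <<'E'
from plant import robot
print(robot.close_job(), robot.read_state()['t'])
E
```

```text
the job is handed in; nothing more can be done
the job is handed in; nothing more can be done
```

All three yellow tubes are in the rack, one per slot with the heavy end at the lip. I handed the job in at about 48 s of the 72 s allowed; no verdict is reported.

**What I did:** I lifted each tube at mid-length with a light grip to feel which end drooped. All three needed a 180° regrasp so that the heavy end could face the lip. I then let each droop to about 40° with its foot on the bench, gripped firmly, carried it over and released it at first contact. The tubes went into slots 3, 2 and 1 in that order.

**Last checks:**
- **Tubes:** They match the drawn fully-home outlines in the scene view, and in the top view where the arm did not hide them, to within 1–3 pixels. The upper ends sit a few millimetres short of the outline on all three. They did not move between two successive pictures.
- **Other objects:** The spray bottle, vice, workpiece and chuck key look the same as in the first scene picture.
- **Robot:** The gripper hung clear of everything, with near-zero force.

**What disagreed:**
- **Finger height:** The real fingertips sit about 31 mm higher than the reported tool position implies. My first grasp therefore closed harmlessly on top of a tube, and I corrected for the offset afterwards.
- **Refused moves:** Two move calls were refused because I had left out the yaw value; nothing moved.

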